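# Set and lock the leaning press screw of a motherboard jig

## Robot

A 6-joint arm with a two-finger parallel gripper is mounted at the origin on the work surface. World frame = base frame: x ahead of the robot, y to its left, z up, the work surface at z = 0. Lengths are in m, angles in rad, forces in N, time in s.
With the tool pointing down it reaches from about 0.275 to 0.725 m from the base axis. Payload 15.9 kg.
Tool frame: the origin (TCP) lies midway between the tips of the shut fingers; the grasp point (between the pads) lies 19 mm behind it; y points along the fingers, x is the direction in which the jaws open and shut, and the axes are right-handed (so a half turn about y gives the same grasp; the last joint's range is limited). The gripper opens to 85 mm and grips with 20 to 120 N. Pads are 22 mm wide; open, the fingers measure 114 mm over their backs; the gripper's body (76 mm by 85 mm) begins 54 mm behind the grasp point. The pads swing forward as they close: fully open they stand 13 mm farther back than shut.
Start: joints at [1.115, 0.213, -0.034, 1.323, 0, 1.571], TCP at [0.22, 0.449, 0.202] pointing down, gripper open.
Joint ranges: [-2.98, 2.98], [-0.74, 1.72], [-1.14, 1.35], [-2.1, 2.04], [-1.57, 1.44], [-3.14, 3.14]. Speed limits (rad/s): [1.89, 1.89, 2.39, 2.57, 3.14, 3.14].

## Interface

Orientations are given as a unit quaternion [w, x, y, z].
In Python, from rig import env, viewer, ticket gives the robot as it stands.
- The arm moves only by the tool apply_moves, never from a script. Its argument "steps" is a list of rows, each a list of 3 entries, a list of its own where there are three numbers: the shift along the world's x, y, z in mm, then the turn, a rotation vector about the world's x, y, z in degrees, then the opening, from 0 (shut) to 1 (fully open). A call has 1 to 8 rows; each row shifts and turns the commanded pose from where the row before left it; what a row does not reach is not made up. A row lasts 1/12 s, in which the tool goes at most 41.7 mm and 7.16 degrees, less where a joint would pass 70% of its speed; a pose out of reach is approached as far as the arm can. A call is refused whole if a number of a shift passes 41.7 or a number of a turn 7.16, either way. A call with a gripper value outside its range is refused whole. The fingers move at their own pace and stop on an object; "force" is the grip in N (left out, the last holds). Time passes only in rows, so rows that do not move let the fingers close. It gives the time, the measured TCP pose, the force and the opening at its end, in the units of the state.
- env.sense(): the state, without advancing time (a new reading comes with each control period).
- viewer.get_image(name): name is "scene" or "top" or "wrist"; returns the picture (384x512x3 uint8, red, green, blue); there is no depth.
- viewer.calibration(name): a dict with "vfov" (degrees; the focal length in pixels is half the picture's height over the tangent of half this angle, whatever the lens; pixels are square), "cx", "cy" (the principal point, pixels), "world_to_cam" (4x4, takes a point from world to camera coordinates); the wrist camera has in their place "tool_from_camera" (4x4, takes a point from camera to tool coordinates, whose origin is the TCP and whose axes are the tool frame's). Camera axes: x right, y up, looking along -z (the intrinsics and any distortion apply to the point x, -y, -z); pixel columns grow to the right and rows downward; lengths in m; the calibration is good to about 2 mm. A picture is of the moment at which its call begins: read the wrist's pose just before it. calibration takes no time and is no camera call.
- ticket.sign_off(): hands the job in, once; it reports no verdict.
Trained networks look in the newest picture that a camera, given by its name, has taken for a name from the list of things; names that differ only in an ending like _2 or _b are one class to them, and where a whole thing is asked for, a point or a joint stands for the part that bears it (a point fixed in the world has none). Each returns a list of dicts, best first, with "p" (0 to 1); they miss things now and then, are a little off and sometimes report something else, mostly with a low value. They report only what shows in the picture. A call takes as long as a camera call.
- viewer.regions_of(camera, label): "mask" (384x512 bool, what is visible of it) and "pixel" ([column, row] in pixels, amid what is visible of it).
- viewer.spot_point(camera, label): "pixel" ([column, row] in pixels: a listed point, or the origin of a listed thing).
The state is a dict: "t": time; "joint_pos": joint angles; "qd": joint speeds; "tau": joint torques, N m; "eef_pos": TCP position; "orientation": TCP orientation; "ft_force": force on the tool from outside, world axes, zero at the start; "moment": the same for the moment, N m; "finger_gap": opening from 0.0 (shut) to 1.0 (fully open).
Only numpy, scipy, OpenCV 4.12 (cv2) and the standard library are available. Lean on these libraries where they do the work, as an engineer would, in place of code of your own. Each camera call takes 0.05 s, during which the arm holds its last target.

## Task

On the board jig, first turn the red-topped blade of the leaning press screw until the blade lies in line with the white index line on the blue bridge. Then, keeping that setting, run the brass jam nut below it clockwise down onto the boss and nip it up about 20 degrees past first contact (not more than 30), let go, and leave the things lying around the jig where they are.

Things in the scene. Friction and masses are not known exactly. Their poses are not given: they have to be found in the camera images.
- boss: Fixed round aluminium boss, 26 mm diameter, 26 mm proud of the blue bridge. Origin: centre of its upper end face, 120 mm above the bench. Its z axis is the screw and nut axis, pointing up, leaning 25 degrees from vertical towards the robot side; y is level; x runs up the slope, away from the robot. Within 60 mm of the axis all else fixed is over 25 mm below this face, so fingers may reach past the nut.
- jig: Fixed board jig: steel base plate 210 x 150 x 12 mm with a blue motherboard on it, two blue legs and a tilted blue bridge (56 x 114 x 14 mm) carrying the boss. Origin on the bench straight below the boss face centre; the base plate reaches from x -70 to +140 mm; z up. White index line on the bridge: two dashes along the boss x axis, one on each side of the boss.
- screw_head (a point): Centre of the press screw's flat steel blade head with red top: 22 mm long (its x), 10 mm thick (its y), 20 mm high (its z, along the screw), on the boss axis, 46 mm above the boss face. The rod below is 15 mm thick, so pinch the blade by its flats with the fingertips above its lower edge (36 mm above the boss face). No part of the head is over 12.1 mm from the axis.
- screw_turn (a joint): Turn of the press screw (rad), clockwise seen from above the head is positive, 0 = blade in line with the white index line (blade x axis along boss x axis). Starts 0.5 to 1.2 short (negative). Light drag of about 0.06 N m; stops at -1.5 and 1.0. Stays where it is left. It does not move along its axis.
- jam_nut (a point): Centre of the brass hexagonal jam nut, 32 mm across flats, 18 mm high; z along the screw, x square to a pair of flats (others every 60 degrees). A 3 mm lock washer, 27 mm diameter, moves with it. Centre 12 mm above the boss face when seated; 8 mm higher per turn unscrewed (starts 2.5 to 4.6 mm up). Grip it by flats, fingers either side of the screw head, which fits between them.
- nut_run (a joint): Running of the nut down the thread (rad), clockwise seen from above is positive and goes down; 0 = washer touches the boss face; starts at -3.6 to -2.0. Drag about 0.06 N m.
- nut_tight (a joint): Tightening of the nut past first contact (rad), clockwise positive, starts at 0. It moves only after nut_run has reached 0 and needs 0.2 N m to begin, 0.34 N m while turning at 0.35 rad (20 degrees); held still, the spring washer pushes back with about 0.4 N m per rad. Stays when released (up to 0.5). Above 0.55 rad the washer is spoiled; end stop at 0.75.
- spray_can: Bystander: red can standing upright, 52 mm diameter, 150 mm tall, origin at its bottom centre, beside the jig. Leave alone.
- fan: Bystander: copper-coloured flat laptop fan, about 75 x 60 x 12 mm, origin at the underside of its round part. Leave alone.
- screw_tray: Bystander: black open tray of screws, 130 x 100 x 20 mm, origin at underside centre. Leave alone.

How it is judged:
By the outcome, as a careful person would: the job done as asked, in the order asked, and still so for the second after the job is handed in, with the robot touching nothing.
It also fails if it takes over 72 s, if anything falls off the work surface, if the arm or the gripper's body presses on something with over 40 N, if the wrist force passes 120 N, or if a joint passes its speed limit or range.

## Working session

There is one attempt and no reset: what is moved stays moved. The work goes in short steps, Python scripts to look and compute and a tool call to move; the robot and the scene stay as the last step left them, time stands still between calls to the robot, and variables do not carry over. Pictures are saved under pics/ and viewed, and the job is handed in when it is done.

Besides the shell and the picture viewer there is one more tool, called in YAML: its name, and indented under it one key for each argument. apply_moves: Moves the arm, as the interface text tells. Its arguments: {"type":"object","properties":{"steps":{"type":"array","items":{"type":"array"}},"force":{"type":"number"}},"required":["steps"]}

```bash
ls; mkdir -p pics
python3 - <<'E'
from rig import env, viewer, ticket
import cv2,numpy as np
s=env.sense();print({k:np.round(v,4) for k,v in s.items()})
for n in ["scene","top","wrist"]:
    im=viewer.get_image(n); cv2.imwrite(f"pics/{n}0.png",im[:,:,::-1])
    c=viewer.calibration(n);print(n,{k:np.round(v,4).tolist() if not isinstance(v,str) else v for k,v in c.items()})
    for l in ["boss","jam_nut","screw_head","jig"]:
        print(l,[(np.round(d["p"],2),np.round(d["pixel"],1)) for d in viewer.spot_point(n,l)][:2])
E
```

```text
pics
{'t': np.float64(0.0), 'joint_pos': array([ 1.115 ,  0.2134, -0.0351,  1.3235,  0.    ,  1.5708]), 'qd': array([-0.0004,  0.0006, -0.0013,  0.0004, -0.0001,  0.0003]), 'tau': array([-1.50000e-03, -6.86175e+01,  4.87114e+01,  1.78000e-02,
       -0.00000e+00, -0.00000e+00]), 'eef_pos': array([0.2199, 0.4486, 0.2018]), 'orientation': array([-0.5998,  0.6002,  0.3738, -0.3744]), 'ft_force': array([ 0.4148, -0.2579, -0.2146]), 'moment': array([ 0.0041,  0.0105, -0.0164]), 'finger_gap': np.float64(0.9971)}
scene {'vfov': 57.2462, 'cx': 254.7032, 'cy': 186.3068, 'world_to_cam': [[-0.5168, 0.856, 0.0107, 0.2688], [-0.6648, -0.4092, 0.625, 0.3356], [0.5394, 0.3159, 0.7806, -1.2326], [0.0, 0.0, 0.0, 1.0]]}
boss [(np.float64(0.67), array([248.7, 215.9]))]
jam_nut [(np.float64(0.65), array([255.2, 215.9]))]
screw_head [(np.float64(0.67), array([331.4, 279.5])), (np.float64(0.56), array([257.2, 200.8]))]
jig [(np.float64(0.81), array([254. , 244.9]))]
top {'vfov': 49.656, 'cx': 249.913, 'cy': 196.9991, 'world_to_cam': [[-0.0236, -0.9997, -0.0003, 0.0551], [0.9907, -0.0234, 0.1339, -0.609], [-0.1338, 0.0029, 0.991, -0.9736], [0.0, 0.0, 0.0, 1.0]]}
boss [(np.float64(0.77), array([227.4, 170. ]))]
jam_nut [(np.float64(0.73), array([229.6, 166.6])), (np.float64(0.43), array([230.2, 169.5]))]
screw_head [(np.float64(0.6), array([227.6, 173.1]))]
jig [(np.float64(0.95), array([229.6, 177.5]))]
wrist {'vfov': 62.8447, 'cx': 256.9965, 'cy': 189.4857, 'tool_from_camera': [[1.0, -0.0013, 0.0009, -0.0008], [0.0012, 0.2854, -0.9584, -0.1718], [0.001, 0.9584, 0.2854, 0.0742], [0.0, 0.0, 0.0, 1.0]]}
boss []
jam_nut []
screw_head []
jig []
```

View pics/scene0.png

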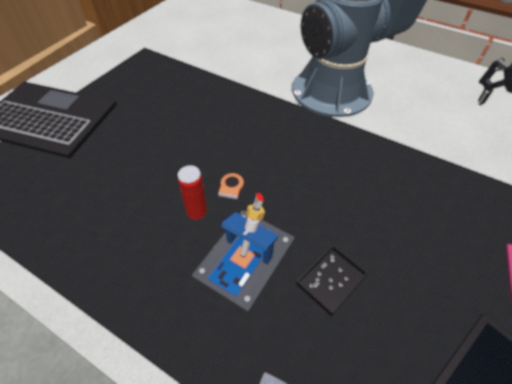

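View pics/top0.png

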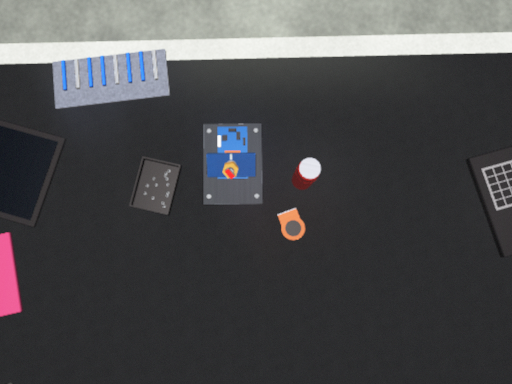

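View pics/wrist0.png

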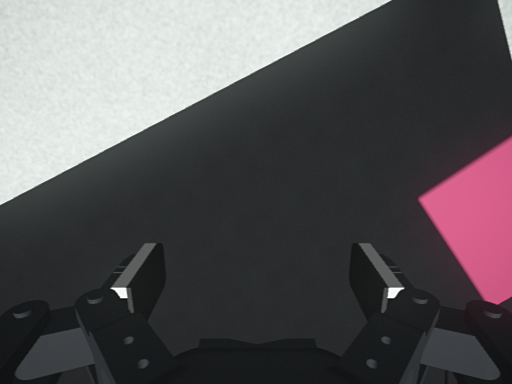

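The jig shows at (230,165) in the top view and (250,235) in the scene view. The can and fan are to the robot's right and the tray to its left. Next I triangulate.

```bash
cat > h.py <<'E'
from rig import env, viewer, ticket
import cv2,numpy as np
from scipy.spatial.transform import Rotation as R
def pose():
    s=env.sense(); q=s["orientation"]; return np.array(s["eef_pos"]),R.from_quat([q[1],q[2],q[3],q[0]]),s
def cam(n,snap=None):
    c=viewer.calibration(n); f=192/np.tan(np.radians(c["vfov"]/2))
    if n!="wrist": W=np.array(c["world_to_cam"])
    else:
        p,r,_=snap; T=np.eye(4);T[:3,:3]=r.as_matrix();T[:3,3]=p
        W=np.linalg.inv(T@np.array(c["tool_from_camera"]))
    return W,f,c["cx"],c["cy"]
def ray(C,px):
    W,f,cx,cy=C; d=np.array([(px[0]-cx)/f,-(px[1]-cy)/f,-1.]); d=W[:3,:3].T@d
    return -W[:3,:3].T@W[:3,3], d/np.linalg.norm(d)
def proj(C,P):
    W,f,cx,cy=C; P=np.atleast_2d(P); q=P@W[:3,:3].T+W[:3,3]
    return np.c_[cx+f*q[:,0]/-q[:,2], cy-f*q[:,1]/-q[:,2]]
def tri(rays):
    A=np.zeros((3,3));b=np.zeros(3)
    for o,d in rays:
        M=np.eye(3)-np.outer(d,d);A+=M;b+=M@o
    x=np.linalg.solve(A,b); return x,[np.linalg.norm((np.eye(3)-np.outer(d,d))@(x-o))*1000 for o,d in rays]
E
python3 - <<'E'
from h import *
S=cam("scene");T=cam("top")
for n,a,b in [("boss",(248.7,215.9),(227.4,170)),("nut",(255.2,215.9),(229.6,166.6)),("head",(257.2,200.8),(227.6,173.1)),("jig",(254,244.9),(229.6,177.5))]:
    print(n,*[np.round(v,4) for v in tri([ray(S,a),ray(T,b)])])
# base plate corners on top image z=.012
for px in [(203,124),(262,124),(263,205),(203,205)]:
    o,d=ray(T,px); print(np.round(o+d*((.012-o[2])/d[2]),4))
for n,l in [("top","spray_can"),("top","screw_tray"),("top","fan")]:
    r=viewer.spot_point(n,l); 
    if r: o,d=ray(T,r[0]["pixel"]); print(l,r[0]["pixel"],np.round(o+d*((.0-o[2])/d[2]),4))
E
python3 - <<'E'
import cv2
for n,(x,y) in {"scene":(200,180),"top":(190,110)}.items():
    im=cv2.imread(f"pics/{n}0.png")[y:y+100,x:x+110]
    cv2.imwrite(f"pics/{n}0c.png",cv2.resize(im,None,fx=6,fy=6,interpolation=2))
E
```

```text
boss [0.6662 0.0824 0.1234] [9.1674 9.1674]
nut [0.6675 0.0866 0.1299] [1.7061 1.7061]
head [0.6489 0.0855 0.1606] [3.1439 3.1439]
jig [0.667  0.0892 0.0069] [2.1753 2.1753]
[0.8066 0.157  0.012 ]
[0.803  0.0051 0.012 ]
[0.593  0.0083 0.012 ]
[0.5966 0.1588 0.012 ]
spray_can [300.9, 182.3] [ 0.6505 -0.0906  0.    ]
screw_tray [156.3, 186.6] [0.6481 0.2789 0.    ]
fan [294.8, 229.2] [ 0.5312 -0.0704  0.    ]
```

View pics/top0c.png

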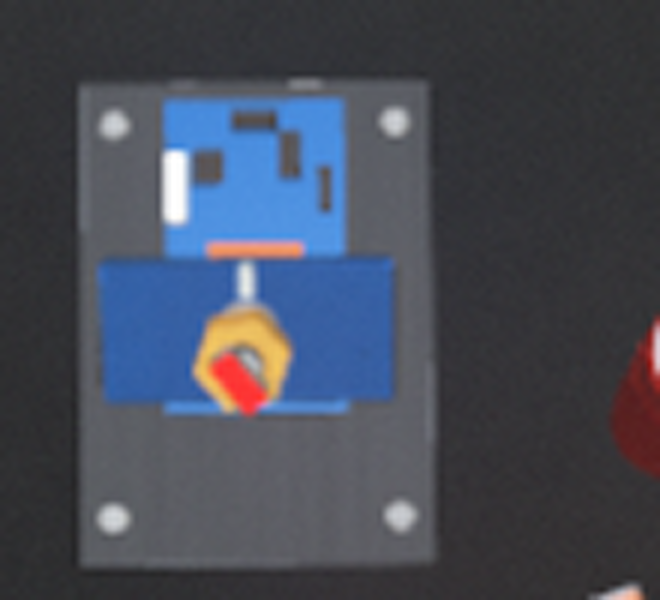

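View pics/scene0c.png

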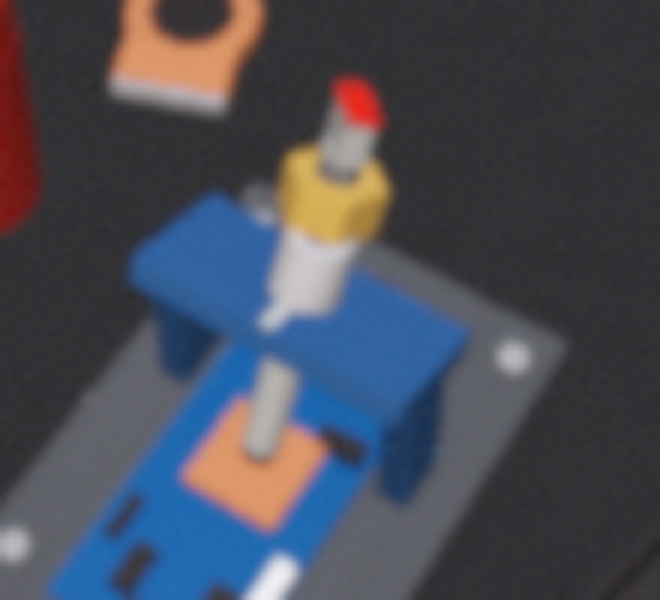

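```bash
cat >> h.py <<'E'
YAW=-0.012; F=np.array([.665,.083,.120]); TILT=np.radians(25)
def jig(F=None,yaw=None):
    y=YAW if yaw is None else yaw
    Rj=R.from_euler('z',y).as_matrix()@R.from_euler('y',-TILT).as_matrix()
    return Rj  # columns boss x,y,z
def target(h,turn,flip=1,dx=0,dy=0,F0=None):
    """TCP h above face along axis; tool x = flip * boss y rotated by turn clockwise"""
    Rj=jig(); a=Rj[:,2]
    f=R.from_rotvec(-turn*a)
    tx=flip*f.apply(Rj[:,1]); ty=-a; tz=np.cross(tx,ty)
    p=(F if F0 is None else F0)+h*a+dx*Rj[:,0]+dy*Rj[:,1]
    return p,R.from_matrix(np.c_[tx,ty,tz])
def delta(tp,tr):
    p,r,s=pose(); rv=np.degrees((tr*r.inv()).as_rotvec())
    print("t",round(s["t"],2),"shift",np.round((tp-p)*1000,1),"turn",np.round(rv,2),"norms",round(np.linalg.norm(tp-p)*1000,1),round(np.linalg.norm(rv),1))
    return (tp-p)*1000,rv
E
python3 - <<'E'
from h import *
d,r=delta(*target(.115,-.65)); print(d/16,r/16)
E
```

```text
t 0.9 shift [ 396.3 -365.4   21.9] turn [-13.93 -22.28  61.63] norms 539.5 67.0
[ 24.76938832 -22.83602845   1.37038277] [-0.87075566 -1.39221857  3.85190457]
```

apply_moves:
  steps:
    - [[25,-23,2],[-0.87,-1.39,3.85],1]
    - [[25,-23,2],[-0.87,-1.39,3.85],1]
    - [[25,-23,2],[-0.87,-1.39,3.85],1]
    - [[25,-23,2],[-0.87,-1.39,3.85],1]
    - [[25,-23,2],[-0.87,-1.39,3.85],1]
    - [[25,-23,2],[-0.87,-1.39,3.85],1]
    - [[25,-23,2],[-0.87,-1.39,3.85],1]
    - [[25,-23,2],[-0.87,-1.39,3.85],1]
  force: 30

```text
t: 1.57
eef_pos: [0.4211, 0.2637, 0.2185]
orientation: [-0.402, 0.547, 0.553, -0.483]
ft_force: [1.1, 0.5, 0.1]
finger_gap: 1.002
```

apply_moves:
  steps:
    - [[25,-23,2],[-0.87,-1.39,3.85],1]
    - [[25,-23,2],[-0.87,-1.39,3.85],1]
    - [[25,-23,2],[-0.87,-1.39,3.85],1]
    - [[25,-23,2],[-0.87,-1.39,3.85],1]
    - [[25,-23,2],[-0.87,-1.39,3.85],1]
    - [[25,-23,2],[-0.87,-1.39,3.85],1]
    - [[25,-23,0],[-0.87,-1.39,3.85],1]
    - [[22,-22,0],[-0.87,-1.39,3.85],1]

```text
t: 2.23
eef_pos: [0.6184, 0.0804, 0.2308]
orientation: [-0.171, 0.448, 0.684, -0.55]
ft_force: [0.6, 1.2, -0.4]
finger_gap: 1.006
```

```bash
cat > look.py <<'E'
from h import *
import sys,json
n=sys.argv[1]
sn=pose(); im=viewer.get_image("wrist"); cv2.imwrite(f"pics/w{n}.png",im[:,:,::-1])
p,r,s=sn; print("t",round(s["t"],2),"p",np.round(p,4),"q",np.round(s["joint_pos"],3),"F",np.round(s["ft_force"],2),"M",np.round(s["moment"],3))
json.dump([p.tolist(),r.as_quat().tolist()],open(f"w{n}.json","w"))
for l in sys.argv[2:]:
    print(l,[(round(d["p"],2),np.round(d["pixel"],1).tolist()) for d in viewer.spot_point("wrist",l)][:2])
E
python3 look.py 1 boss jam_nut screw_head
python3 -c "
from h import *
delta(*target(.115,-.65))"
```

```text
t 2.23 p [0.6184 0.0804 0.2308] q [ 0.172  0.055 -0.261  0.824 -0.078 -0.486] F [ 0.6   1.22 -0.45] M [0.052 0.354 0.036]
boss [(0.92, [262.8, 173.5])]
jam_nut [(0.77, [260.6, 181.0])]
screw_head [(0.79, [261.2, 190.1]), (0.25, [285.8, 122.1])]
t 2.43 shift [-0.5  2.5 -5.8] turn [-0.02 -0.08  0.17] norms 6.3 0.2
```

View pics/w1.png

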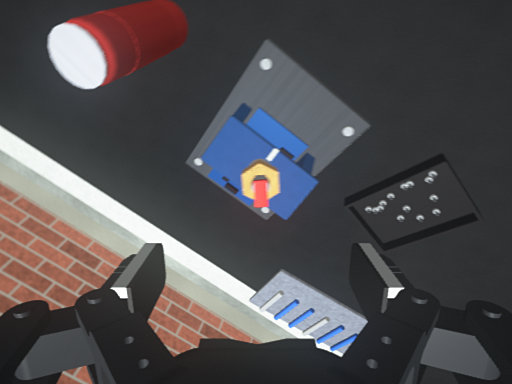

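Wrist view: the nut is at (260,181) and the blade runs nearly vertical in the image from (258,178) to (262,207), so its turn is near -0.65. I'll take two offset views for parallax.

Run:
```python
from h import *
p,r=target(.1,-.65); tx=r.as_matrix()[:,0]; print(tx)
delta(p+.03*tx,r); delta(p-.03*tx,r)
```

```text
[-0.53889289  0.80260815 -0.25576283]
t 2.43 shift [-10.3  26.5 -27.1] turn [-0.02 -0.08  0.17] norms 39.2 0.2
t 2.43 shift [ 22.  -21.7 -11.7] turn [-0.02 -0.08  0.17] norms 33.0 0.2
```

apply_moves:
  steps:
    - [[-5,13,-13],[0,0,0],1]
    - [[-5,13,-13],[0,0,0],1]
    - [[0,0,0],[0,0,0],1]
    - [[0,0,0],[0,0,0],1]
    - [[0,0,0],[0,0,0],1]

```text
t: 2.85
eef_pos: [0.6072, 0.1085, 0.2051]
orientation: [-0.173, 0.448, 0.684, -0.549]
ft_force: [-0.0, -0.4, -0.6]
finger_gap: 0.999
```

```bash
python3 look.py 2 boss jam_nut screw_head
```

```text
t 2.85 p [0.6072 0.1085 0.2051] q [ 0.234  0.056 -0.323  0.766 -0.103 -0.426] F [-0.02 -0.44 -0.64] M [0.003 0.357 0.005]
boss [(0.76, [224.3, 178.1])]
jam_nut [(0.86, [218.6, 187.5])]
screw_head [(0.66, [215.0, 200.3])]
```

apply_moves:
  steps:
    - [[16,-24,8],[0,0,0],1]
    - [[16,-24,8],[0,0,0],1]
    - [[0,0,0],[0,0,0],1]
    - [[0,0,0],[0,0,0],1]
    - [[0,0,0],[0,0,0],1]

```text
t: 3.47
eef_pos: [0.6389, 0.0597, 0.2202]
orientation: [-0.174, 0.448, 0.683, -0.549]
ft_force: [-0.1, 0.1, -0.1]
finger_gap: 1.002
```

```bash
python3 look.py 3 boss jam_nut screw_head
python3 - <<'E'
import cv2,numpy as np
a=[cv2.resize(cv2.imread(f"pics/w{i}.png")[90:290,170:350],None,fx=2.2,fy=2.2,interpolation=2) for i in (2,3)]
cv2.imwrite("pics/w23.png",np.hstack(a))
E
```

```text
t 3.47 p [0.6389 0.0597 0.2202] q [ 0.124  0.095 -0.243  0.801 -0.058 -0.525] F [-0.14  0.1  -0.06] M [ 0.056  0.424 -0.014]
boss [(0.88, [291.4, 181.0])]
jam_nut [(0.97, [291.1, 188.8])]
screw_head [(0.91, [294.6, 198.2])]
```

View pics/w23.png

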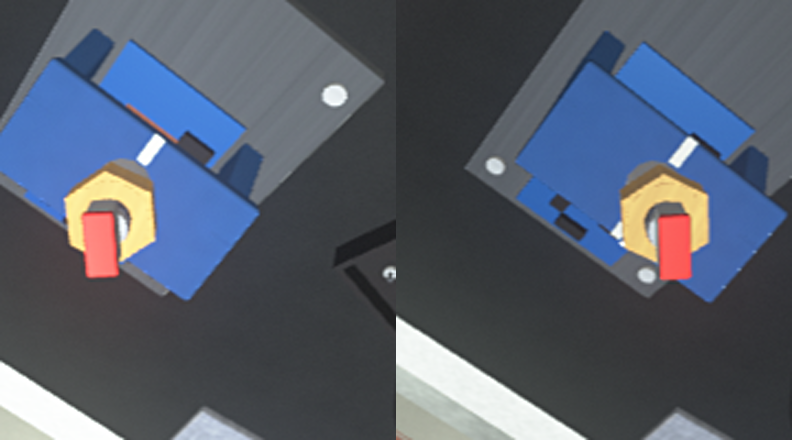

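```bash
cat >> h.py <<'E'
import json
def wsnap(n):
    p,q=json.load(open(f"w{n}.json")); return np.array(p),R.from_quat(q),None
def wcam(n): return cam("wrist",wsnap(n))
E
python3 - <<'E'
from h import *
D={"boss":[(262.8,173.5),(224.3,178.1),(291.4,181.0)],"nut":[(260.6,181),(218.6,187.5),(291.1,188.8)],"head":[(261.2,190.1),(215,200.3),(294.6,198.2)]}
P={}
for k,v in D.items():
    P[k],e=tri([ray(wcam(i+1),px) for i,px in enumerate(v)][1:]); print(k,np.round(P[k],4),np.round(e,1))
a=P["head"]-P["nut"];print(np.linalg.norm(a),a/np.linalg.norm(a),jig()[:,2])
a=jig()[:,2]
for h,k in [(0,"boss"),(.0155,"nut"),(.046,"head")]: print(k,"->F",np.round(P[k]-h*a,4))
import cv2
for i,(x,y) in zip((2,3),((190,150),(265,150))):
    im=cv2.imread(f"pics/w{i}.png")[y:y+75,x:x+65]
    cv2.imwrite(f"pics/w{i}z.png",cv2.resize(im,None,fx=8,fy=8,interpolation=2))
E
```

```text
boss [0.6624 0.0835 0.1213] [0.8 0.8]
nut [0.6556 0.0825 0.1424] [0. 0.]
head [0.646  0.0836 0.1655] [1.3 1.3]
0.024996964124614142 [-0.38302223  0.04282319  0.92274598] [-0.42258783  0.0050713   0.90630779]
boss ->F [0.6624 0.0835 0.1213]
nut ->F [0.6621 0.0825 0.1284]
head ->F [0.6654 0.0834 0.1238]
```

View pics/w2z.png

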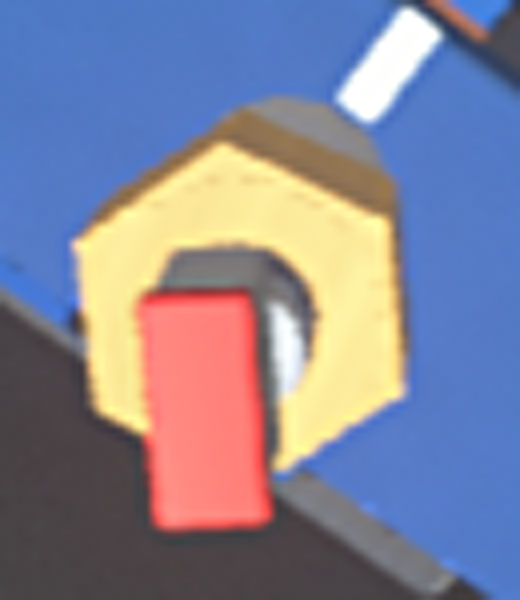

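View pics/w3z.png

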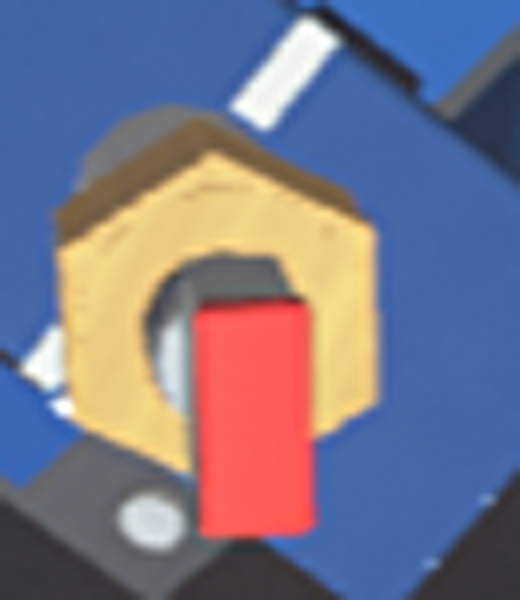

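```bash
cat > fit.py <<'E'
from h import *
from scipy.optimize import least_squares
def pts(off,L): return np.array(off)+(np.array(L)+.5)/8-.5
obs={2:(pts((190,150),[(142,293),(250,290),(272,522),(153,530)]),pts((190,150),[(222,143),(392,217),(403,395),(280,472),(97,408),(78,243)]),pts((190,150),[(425,19),(353,111)])),
 3:(pts((265,150),[(195,308),(307,300),(315,527),(202,537)]),pts((265,150),[(210,153),(375,235),(380,402),(190,473),(75,420),(60,248)]),pts((265,150),[(325,28),(250,117)]))}
# order: red: TL,TR,BR,BL
C={i:wcam(i) for i in obs}
def model(v):
    F=v[:3]; Rj=jig(yaw=v[3]); turn,hn,na=v[4:7]
    def rot(xy,t): c,s=np.cos(-t),np.sin(-t); return np.c_[xy[:,0]*c-xy[:,1]*s, xy[:,0]*s+xy[:,1]*c]
    b=rot(np.array([(-11,5),(-11,-5),(11,-5),(11,5)])*1e-3,turn)
    B=F+np.c_[b,np.full(4,.056)]@Rj.T
    k=np.radians(30+60*np.arange(6)); n=rot(np.c_[np.cos(k),np.sin(k)]*.016/np.cos(np.pi/6),na)
    N=F+np.c_[n,np.full(6,hn+.009)]@Rj.T
    return B,N,Rj,F
def match(p,o):  # nearest assignment
    from scipy.optimize import linear_sum_assignment
    d=np.linalg.norm(p[:,None]-o[None],axis=2); r,c=linear_sum_assignment(d); return (p[r]-o[c])
def res(v):
    B,N,Rj,F=model(v[:7]); out=[]
    for k,i in enumerate(obs):
        W,f,cx,cy=C[i]; 
        sh=0
        out.append(match(proj(C[i],B),obs[i][0]).ravel()); out.append(match(proj(C[i],N),obs[i][1]).ravel())
        for px in obs[i][2]:
            o,d=ray(C[i],px); o=Rj.T@(o-F); d=Rj.T@d; q=o+d*((-.026-o[2])/d[2]); out.append([q[1]*1000])
    return np.concatenate(out)
if __name__=="__main__":
  best=None
  for t in (-.5,-.8):
   for na in np.arange(0,1.05,.17):
    s=least_squares(res,np.r_[.664,.083,.122,-.012,t,.0155,na],x_scale=[.01,.01,.01,.05,.2,.005,.2])
    if best is None or s.cost<best.cost: best=s
  print(np.round(best.x,4),best.cost); print(np.round(best.fun,1))
E
python3 fit.py
```

```text
[ 0.6677  0.0842  0.1186 -0.0091 -0.699   0.0151 -0.1839] 19.052542989451602
[-0.1  0.5 -0.3  0.8  1.1 -0.7 -0.5 -0.3 -2.5  0.9 -0.  -0.8 -0.3  0.3
  0.7 -0.2  0.5 -0.8  0.5 -0.3 -0.  -0.3 -0.1  0.6  0.2  0.3  0.  -0.3
 -0.8  0.3  4.   1.9 -1.1 -0.5 -0.7 -0.7  0.3 -0.2  0.1 -0.1 -0.8 -0.6
  0.5  0.2]
```

```bash
sed -i 's/x_scale=/loss="cauchy",f_scale=.5,x_scale=/' fit.py; python3 fit.py
```

```text
[ 0.6669  0.0841  0.1192 -0.0066 -0.7062  0.017  -0.1892] 3.6132487544164493
[-0.3  0.2 -0.5  0.6  1.3 -0.8 -0.3 -0.5 -2.5  1.5  0.1 -0.4 -0.4  0.5
  0.3 -0.   0.  -0.3  0.3  0.4  0.1 -0.2  0.2  0.2  0.4  0.   0.5 -0.4
 -0.2  0.1  4.8  2.6 -0.3 -0.1 -0.1 -0.6  0.7 -0.   0.4  0.3 -0.3  0.1
  0.5  0.1]
```

```bash
sed -i 's/^YAW=.*/YAW=-0.007; F=np.array([.667,.0841,.1192]); TILT=np.radians(25)/' h.py
python3 - <<'E'
from h import *
delta(*target(.08,-.706)); delta(*target(.04,-.706))
E
```

```text
t 3.67 shift [ -5.5  23.8 -28.4] turn [-1.35 -0.04  3.19] norms 37.5 3.5
t 3.67 shift [ 11.4  23.7 -64.7] turn [-1.35 -0.04  3.19] norms 69.8 3.5
```

apply_moves:
  steps:
    - [[-3,12,-14],[-0.68,0,1.6],1]
    - [[-3,12,-14],[-0.68,0,1.6],0.7]
    - [[0,0,0],[0,0,0],0.6]
    - [[4,0,-9],[0,0,0],0.5]
    - [[4,0,-9],[0,0,0],0.5]
    - [[0,0,0],[0,0,0],0.5]
    - [[0,0,0],[0,0,0],0.5]

```text
t: 4.25
eef_pos: [0.6411, 0.0835, 0.1738]
orientation: [-0.153, 0.431, 0.689, -0.562]
ft_force: [0.0, 0.6, -0.1]
finger_gap: 0.499
```

```bash
python3 look.py 4 jam_nut screw_head
python3 - <<'E'
from h import *
delta(*target(.04,-.706)); s=pose()[2]; print(s["finger_gap"])
C=wcam(4); from fit import model
B,N,_,_=model(np.r_[F,YAW,-.706,.016,-.189]); print(np.round(proj(C,B)),np.round(proj(C,N)))
E
```

```text
t 4.25 p [0.6411 0.0835 0.1738] q [ 0.169  0.129 -0.324  0.689 -0.075 -0.545] F [ 0.    0.65 -0.1 ] M [0.036 0.363 0.019]
jam_nut [(0.83, [253.3, 198.5])]
screw_head [(0.56, [256.7, 223.4])]
t 4.4 shift [  8.7   0.5 -19.4] turn [-0.    0.02  0.06] norms 21.3 0.1
0.49812514109888334
[[264. 207.]
 [248. 207.]
 [248. 241.]
 [264. 241.]] [[256. 231.]
 [279. 219.]
 [279. 195.]
 [256. 182.]
 [233. 195.]
 [234. 220.]]
```

View pics/w4.png

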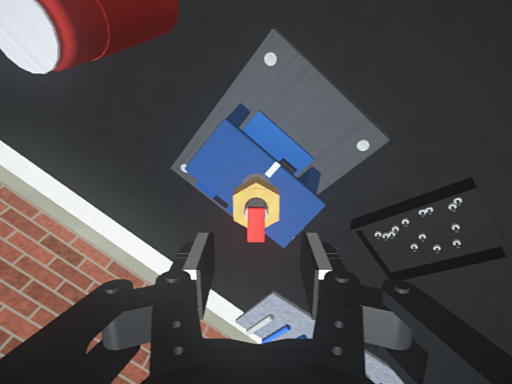

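Run:
```python
from h import *
C=wcam(4);p,r,_=wsnap(4)
print(proj(C,p+r.apply([[0,0,0],[.02,0,0],[-.02,0,0],[0,-.019,0]])))
im=cv2.imread("pics/w4.png")[190:300,170:345]; cv2.imwrite("pics/w4z.png",cv2.resize(im,None,fx=4.5,fy=4.5,interpolation=2))
```

```text
[[255.30558597 226.10093627]
 [289.02308533 226.13444397]
 [221.58281515 226.06742332]
 [255.13636883 240.18263736]]
```

View pics/w4z.png

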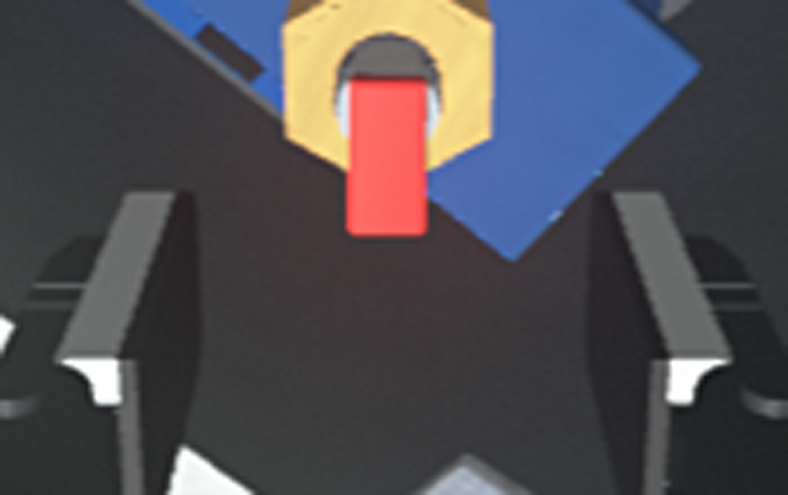

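Run:
```python
from h import *
C=wcam(4);p,r,_=wsnap(4)
for y in (0,-.005,-.008,-.012):
  print(y,np.round(proj(C,p+r.apply([[.021,y,.011],[.021,y,-.011],[.021+.01,y,-.011]])),1).tolist())
```

```text
0 [[291.3, 208.7], [290.1, 243.0], [306.7, 243.0]]
-0.005 [[292.2, 211.7], [291.0, 246.8], [308.0, 246.8]]
-0.008 [[292.8, 213.6], [291.5, 249.2], [308.8, 249.2]]
-0.012 [[293.6, 216.2], [292.3, 252.5], [309.9, 252.5]]
```

Run:
```python
from h import *
a=cv2.imread("pics/wrist0.png")[190:320,80:260]; b=cv2.imread("pics/w4.png")[190:320,140:320]
o=np.hstack([cv2.resize(i,None,fx=2.2,fy=4,interpolation=2) for i in (a,b)])
o=np.clip(255*(o/255.)**.45,0,255).astype('uint8'); cv2.imwrite("pics/cmp.png",o)
```

```text
(no output)
```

View pics/cmp.png

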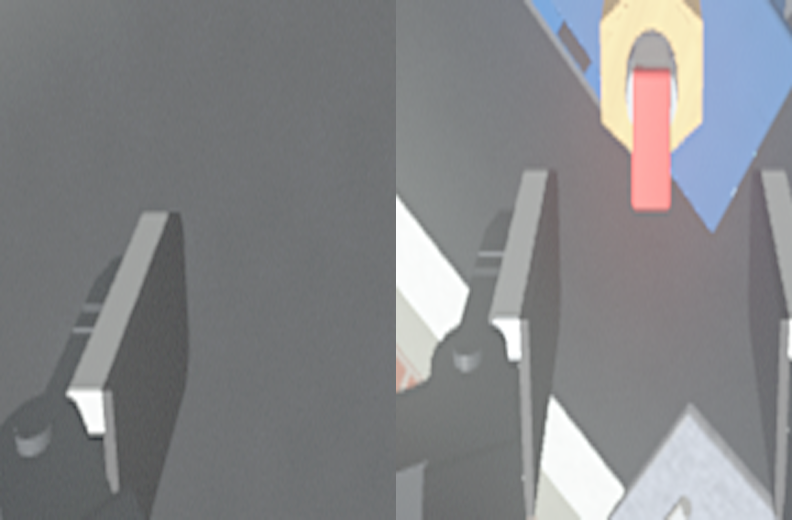

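Reprojection of the blade matches the picture, with the red top at (248–265, 208–242). The visible finger tips don't sit where the text's geometry puts them, though. I'll shut the fingers here, clear above the head, and measure where the tips really are.

apply_moves:
  steps:
    - [[0,0,0],[0,0,0],0]
    - [[0,0,0],[0,0,0],0]
    - [[0,0,0],[0,0,0],0]
    - [[0,0,0],[0,0,0],0]
    - [[0,0,0],[0,0,0],0]

```text
t: 4.82
eef_pos: [0.6411, 0.084, 0.1744]
orientation: [-0.153, 0.431, 0.689, -0.562]
ft_force: [0.0, -0.4, 0.4]
finger_gap: 0.003
```

```bash
python3 look.py 5
python3 - <<'E'
from h import *
C=wcam(5);p,r,s=pose();print(s["finger_gap"])
print(np.round(proj(C,p+r.apply([[0,0,.011],[0,0,-.011],[0,-.019,.011],[0,-.029,.011]])),1).tolist())
S=cam("scene"); im=viewer.get_image("scene"); cv2.imwrite("pics/s5.png",im[:,:,::-1])
print(np.round(proj(S,p+r.apply([[0,0,0],[0,-.03,0]])),1).tolist(), proj(S,F+.056*jig()[:,2]))
a=cv2.imread("pics/w5.png")[170:320,190:320]; b=im[150:250,210:300,::-1]
o=np.hstack([cv2.resize(a,(390,450),interpolation=2),cv2.resize(b,(400,450),interpolation=2)])
o=np.clip(255*(o/255.)**.6,0,255).astype('uint8'); cv2.imwrite("pics/cmp5.png",o)
E
```

```text
t 4.82 p [0.6411 0.084  0.1744] q [ 0.17   0.128 -0.324  0.689 -0.075 -0.545] F [ 0.03 -0.39  0.44] M [-0.018  0.358  0.017]
-0.0010983889120421556
[[255.3, 208.6], [255.3, 242.9], [255.1, 221.0], [255.0, 228.7]]
[[260.1, 194.1], [263.7, 181.6]] [[259.66418171 196.17347929]]
```

View pics/cmp5.png

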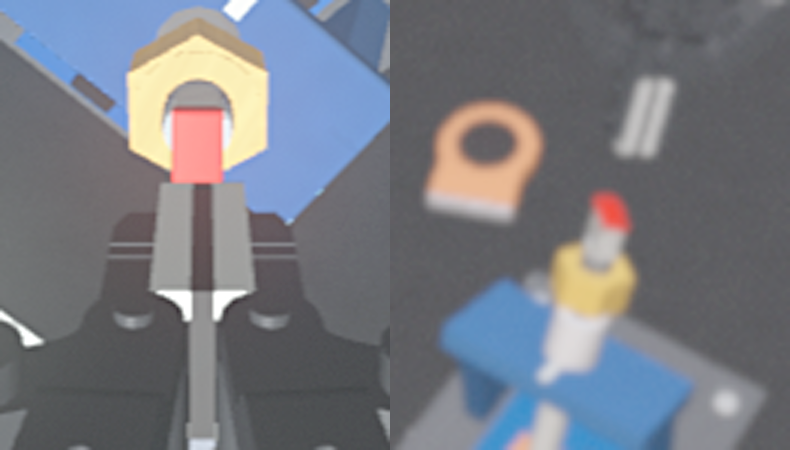

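The shut tips show at wrist (257,231), and at about (265,184) in the scene view. Both put the visible finger ends 25–30 mm behind the reported TCP. As a safe test I'll open to 0.5, descend to TCP 40 mm above the face, and close gently. That is safe whichever geometry is right.

apply_moves:
  steps:
    - [[0,0,0],[0,0,0],0.5]
    - [[0,0,0],[0,0,0],0.5]
    - [[0,0,0],[0,0,0],0.5]
    - [[5,-0.5,-10],[0,0,0],0.5]
    - [[4,-0.3,-9],[0,0,0],0.5]
    - [[0,0,0],[0,0,0],0.2]
    - [[0,0,0],[0,0,0],0]
    - [[0,0,0],[0,0,0],0]
  force: 20

```text
t: 5.58
eef_pos: [0.65, 0.0831, 0.1549]
orientation: [-0.153, 0.431, 0.689, -0.562]
ft_force: [-0.5, 1.2, -0.1]
finger_gap: 0.083
```

apply_moves:
  steps:
    - [[0,0,0],[0,0,0],0]
    - [[0,0,0],[0,0,0],0]

```text
t: 5.75
eef_pos: [0.6502, 0.0832, 0.1557]
orientation: [-0.152, 0.431, 0.689, -0.562]
ft_force: [-0.9, -0.4, -0.8]
finger_gap: -0.001
```

```bash
python3 look.py 6
python3 - <<'E'
from h import *
delta(*target(.04,-.706))
S=cam("scene"); im=viewer.get_image("scene")
a=cv2.imread("pics/w6.png")[170:320,190:320]; b=im[150:250,210:300,::-1]
o=np.hstack([cv2.resize(a,(390,450),interpolation=2),cv2.resize(b,(400,450),interpolation=2)])
o=np.clip(255*(o/255.)**.6,0,255).astype('uint8'); cv2.imwrite("pics/cmp6.png",o)
E
```

```text
t 5.75 p [0.6502 0.0832 0.1557] q [ 0.166  0.157 -0.339  0.644 -0.073 -0.549] F [-0.91 -0.35 -0.83] M [ 0.012  0.371 -0.022]
t 5.8 shift [-0.1  1.  -0.2] turn [0.   0.01 0.03] norms 1.1 0.0
```

View pics/cmp6.png

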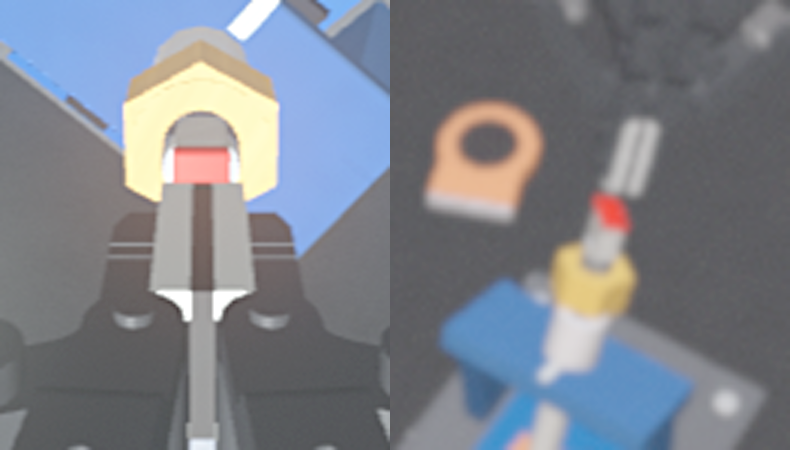

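The fingers shut empty, so the actual tips are about 28 mm behind the reported TCP, and I'll allow for that. Now opening and descending to TCP 14 mm, which puts the tips about 41 mm above the face.

apply_moves:
  steps:
    - [[0,0,0],[0,0,0],0.5]
    - [[0,0,0],[0,0,0],0.5]
    - [[0,0,0],[0,0,0],0.5]
    - [[0,0,0],[0,0,0],0.5]
    - [[4,0,-8],[0,0,0],0.5]
    - [[4,0,-8],[0,0,0],0.5]
    - [[3,0,-7.5],[0,0,0],0.5]
    - [[0,0,0],[0,0,0],0.5]

```text
t: 6.52
eef_pos: [0.6605, 0.0829, 0.129]
orientation: [-0.154, 0.43, 0.689, -0.563]
ft_force: [-1.0, 0.1, -1.2]
finger_gap: 0.497
```

```bash
python3 look.py 7
python3 - <<'E'
from h import *
delta(*target(.014,-.706))
S=cam("scene"); im=viewer.get_image("scene")
a=cv2.imread("pics/w7.png")[170:320,190:320]; b=im[150:250,210:300,::-1]
o=np.hstack([cv2.resize(a,(390,450),interpolation=2),cv2.resize(b,(400,450),interpolation=2)])
o=np.clip(255*(o/255.)**.6,0,255).astype('uint8'); cv2.imwrite("pics/cmp7.png",o)
E
```

```text
t 6.52 p [0.6605 0.0829 0.129 ] q [ 0.162  0.199 -0.357  0.588 -0.071 -0.552] F [-1.01  0.06 -1.24] M [-0.038  0.381  0.023]
t 6.57 shift [0.6 1.2 1.9] turn [ 0.03 -0.16  0.04] norms 2.3 0.2
```

View pics/cmp7.png

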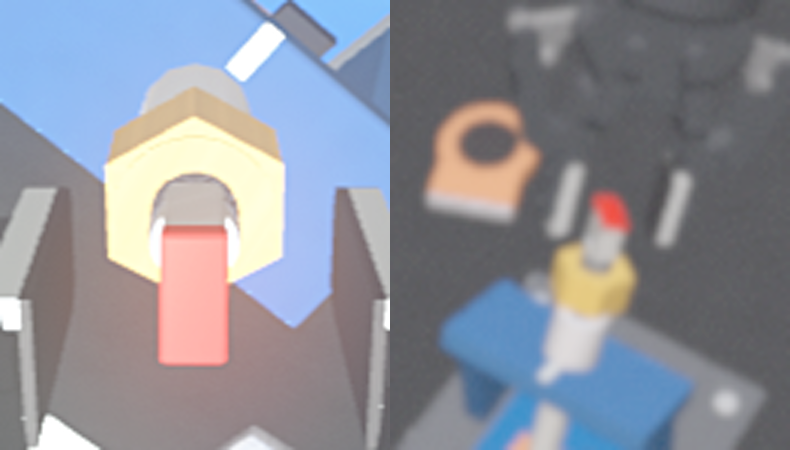

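The blade is straddled, with the pads level with its upper part and about 1 mm off centre. I'll nudge and close gently.

apply_moves:
  steps:
    - [[1,0,1.5],[0,0,0],0.4]
    - [[0,0,0],[0,0,0],0.25]
    - [[0,0,0],[0,0,0],0.1]
    - [[0,0,0],[0,0,0],0]
    - [[0,0,0],[0,0,0],0]
    - [[0,0,0],[0,0,0],0]
  force: 25

```text
t: 7.12
eef_pos: [0.6619, 0.0838, 0.1338]
orientation: [-0.152, 0.43, 0.69, -0.562]
ft_force: [-5.8, 4.0, 3.6]
finger_gap: 0.107
```

```bash
python3 look.py 8
python3 - <<'E'
from h import *
delta(*target(.014,-.706))
a=cv2.imread("pics/w8.png")[150:320,180:330]
cv2.imwrite("pics/w8z.png",cv2.resize(a,None,fx=3.5,fy=3.5,interpolation=2))
p,r,s=pose(); print(s["finger_gap"]*85, r.inv().apply(s["moment"]), r.inv().apply(s["ft_force"]))
E
```

```text
t 7.12 p [0.6619 0.0838 0.1338] q [ 0.162  0.195 -0.35   0.594 -0.07  -0.552] F [-5.79  4.03  3.56] M [0.7   0.953 0.244]
t 7.17 shift [-0.8  0.3 -1.9] turn [-0.05 -0.   -0.02] norms 2.1 0.1
9.151527097672089 [ 0.28111359  0.10675558 -1.1536313 ] [ 4.76167774 -6.41965449  0.18162298]
```

View pics/w8z.png

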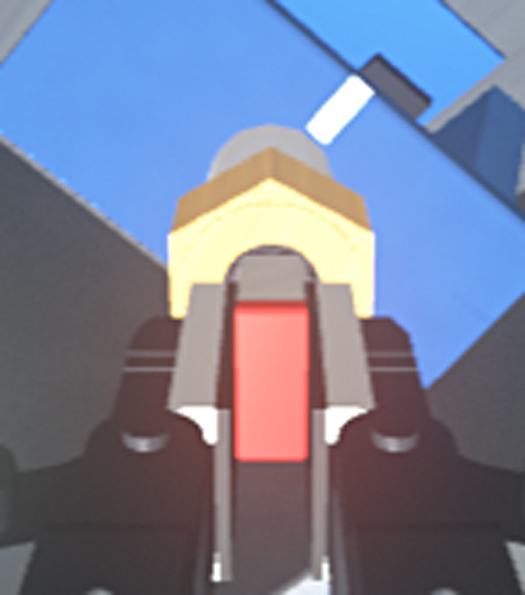

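Gripped: the opening is 9–10 mm and the forces are small. Next I turn clockwise about the screw axis by 40.5° in total.

apply_moves:
  steps:
    - [[0,0,0],[1.27,-0.01,-2.72],0]
    - [[0,0,0],[1.27,-0.01,-2.72],0]
    - [[0,0,0],[1.27,-0.01,-2.72],0]
    - [[0,0,0],[1.27,-0.01,-2.72],0]
    - [[0,0,0],[1.27,-0.01,-2.72],0]
    - [[0,0,0],[1.27,-0.01,-2.72],0]
    - [[0,0,0],[1.27,-0.01,-2.72],0]

```text
t: 7.75
eef_pos: [0.6618, 0.0839, 0.1338]
orientation: [-0.277, 0.526, 0.65, -0.473]
ft_force: [-6.5, 3.9, 4.5]
finger_gap: 0.105
```

Run:
```python
from h import *
delta(*target(.016,0)); p,r,s=pose(); print(s["finger_gap"]*85, r.inv().apply(s["moment"]), r.inv().apply(s["ft_force"]))
```

```text
t 7.75 shift [-1.6  0.2 -0.1] turn [  8.08  -0.05 -17.52] norms 1.6 19.3
8.934458369922714 [ 0.76152695 -0.10933224 -1.19670357] [ 4.9470927  -6.85006545  2.54418394]
```

apply_moves:
  steps:
    - [[0,0,0],[1.27,-0.01,-2.72],0]
    - [[0,0,0],[1.27,-0.01,-2.72],0]
    - [[0,0,0],[1.27,-0.01,-2.72],0]
    - [[0,0,0],[1.27,-0.01,-2.72],0]
    - [[0,0,0],[1.27,-0.01,-2.72],0]
    - [[0,0,0],[1.27,-0.01,-2.72],0]
    - [[0,0,0],[0.5,0,-1.1],0]
    - [[0,0,0],[0,0,0],0]

```text
t: 8.42
eef_pos: [0.6618, 0.0841, 0.1337]
orientation: [-0.381, 0.597, 0.595, -0.379]
ft_force: [-6.0, 6.5, 5.0]
finger_gap: 0.108
```

```bash
python3 look.py 9
python3 - <<'E'
from h import *
delta(*target(.016,0)); p,r,s=pose(); print(s["finger_gap"]*85, r.inv().apply(s["moment"]), r.inv().apply(s["ft_force"]))
a=cv2.imread("pics/w9.png")[150:320,180:330]
cv2.imwrite("pics/w9z.png",cv2.resize(a,None,fx=3.5,fy=3.5,interpolation=2))
E
```

```text
t 8.42 p [0.6618 0.0841 0.1337] q [ 0.162  0.195 -0.35   0.594 -0.069  0.151] F [-6.02  6.51  5.02] M [0.956 1.129 0.429]
t 8.47 shift [-1.6  0.1 -0. ] turn [-0.01 -0.01 -0.22] norms 1.6 0.2
9.417973104264593 [ 1.06826733  0.04952525 -1.04991323] [ 5.13165194 -6.54768051  3.79754916]
```

View pics/w9z.png

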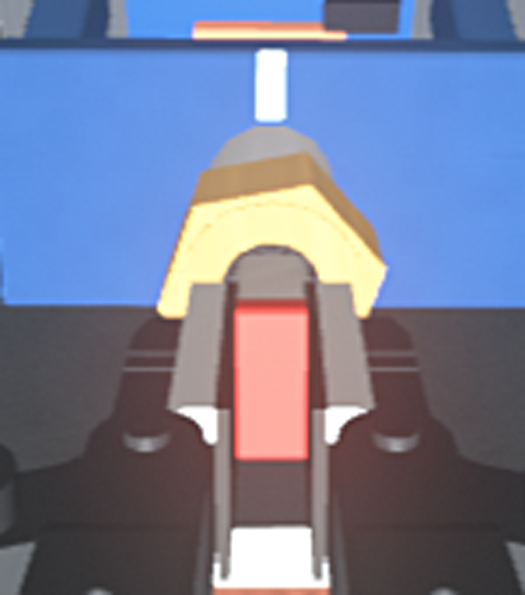

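The blade (centre column 271 in the crop) and the white dash (column 271, vertical) are in line. Now I release, back out along the axis and check.

apply_moves:
  steps:
    - [[0,0,0],[0,0,0],0.3]
    - [[0,0,0],[0,0,0],0.6]
    - [[0,0,0],[0,0,0],0.6]
    - [[0,0,0],[0,0,0],0.6]
    - [[-5,0,10],[0,0,0],0.6]
    - [[-5,0,10],[0,0,0],0.6]
    - [[-5,0,10],[0,0,0],0.6]
    - [[0,0,0],[0,0,0],0.6]

```text
t: 9.13
eef_pos: [0.6476, 0.0834, 0.1669]
orientation: [-0.379, 0.598, 0.596, -0.378]
ft_force: [-0.2, 0.2, 0.8]
finger_gap: 0.601
```

```bash
python3 look.py 10
python3 - <<'E'
from h import *
delta(*target(.05,0));p,r,s=pose();print(np.round(r.inv().apply(s["moment"]),3))
a=cv2.imread("pics/w10.png")[130:260,200:320]
cv2.imwrite("pics/w10z.png",cv2.resize(a,None,fx=5,fy=5,interpolation=2)[:600])
E
```

```text
t 9.13 p [0.6476 0.0834 0.1669] q [ 0.167  0.142 -0.329  0.666 -0.073  0.154] F [-0.24  0.2   0.84] M [0.035 0.3   0.013]
t 9.18 shift [-1.8  0.9 -1.1] turn [ 0.05  0.16 -0.18] norms 2.3 0.3
[ 0.39  -0.027  0.01 ]
```

View pics/w10z.png

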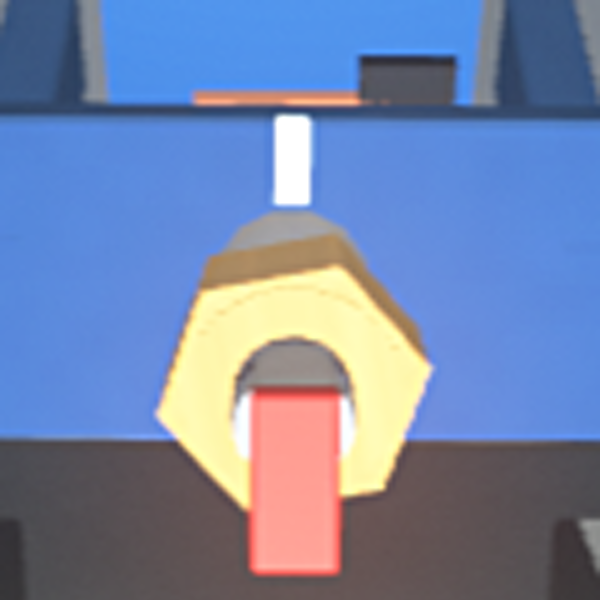

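The blade is vertical in the image and parallel to the dash, so the setting holds. I'll refine the nut angle and plan the nut approach.

Run:
```python
from h import *
from scipy.optimize import least_squares
C=wcam(10); o=np.array([200,130])+(np.array([(203,290),(340,265),(432,370),(385,490),(158,415)])+.5)/5-.5
ob=np.array([200,130])+(np.array([(250,390),(341,390),(341,574),(250,574)])+.5)/5-.5
Rj=jig()
def pr(v):
    k=np.radians(30+60*np.array([4,5,0,1,3]))
    best=None
    k=np.radians(30+60*np.arange(6))-v[3]
    N=F+np.r_[v[0],v[1],0]@Rj.T+np.c_[.018475*np.cos(k),.018475*np.sin(k),np.full(6,v[2]+.009)]@Rj.T
    b=np.array([(-11,5),(-11,-5),(11,-5),(11,5)])*1e-3; c,s=np.cos(-v[4]),np.sin(-v[4]); b=b@np.array([[c,s],[-s,c]])
    B=F+np.r_[v[0],v[1],0]@Rj.T+np.c_[b,np.full(4,.056)]@Rj.T
    return proj(C,N),proj(C,B)
def res(v):
    N,B=pr(v); d=np.linalg.norm(N[:,None]-o[None],axis=2).argmin(0); e=np.linalg.norm(B[:,None]-ob[None],axis=2).argmin(0)
    return np.r_[(N[d]-o).ravel(),(B[e]-ob).ravel()]
s=least_squares(res,[0,0,.016,-.19,0],x_scale=[.01,.01,.01,.2,.2]);print(np.round(s.x,4),s.cost,np.round(s.fun,1))
tau=-.5236*0+s.x[3]+np.pi/2-np.pi; print("tau",tau,np.degrees(tau))
```

```text
[ 3.000e-04  1.000e-04  1.660e-02 -1.883e-01 -5.700e-03] 2.228720359074066 [ 0.   0.3  0.3  0.4 -0.3 -0.3 -0.6 -0.2  0.3  0.2  0.3  0.7 -0.2  0.7
 -0.6 -0.9  0.6 -0.9]
tau -1.759057456255676 -100.78656816446866
```

apply_moves:
  steps:
    - [[-1,0.9,2],[-2.96,0.02,6.34],0.65]
    - [[0,0,0],[-2.96,0.02,6.34],0.65]
    - [[0,0,0],[-2.96,0.02,6.34],0.65]
    - [[0,0,0],[-2.96,0.02,6.34],0.65]
    - [[0,0,0],[-2.96,0.02,6.34],0.65]
    - [[0,0,0],[-2.96,0.02,6.34],0.65]
    - [[0,0,0],[-2.96,0.02,6.34],0.65]
    - [[0,0,0],[-2.96,0.02,6.34],0.65]

```text
t: 9.85
eef_pos: [0.646, 0.084, 0.1651]
orientation: [-0.054, 0.348, 0.704, -0.617]
ft_force: [-0.1, 0.1, 0.3]
finger_gap: 0.644
```

apply_moves:
  steps:
    - [[0,0,0],[-2.96,0.02,6.34],0.65]
    - [[0,0,0],[-2.96,0.02,6.34],0.65]
    - [[0,0,0],[-2.96,0.02,6.34],0.65]
    - [[0,0,0],[-2.96,0.02,6.34],0.65]
    - [[0,0,0],[-2.96,0.02,6.34],0.65]
    - [[0,0,0],[-2.96,0.02,6.34],0.65]
    - [[0,0,0],[-1,0,2.2],0.65]
    - [[0,0,0],[0,0,0],0.65]

```text
t: 10.52
eef_pos: [0.646, 0.084, 0.1651]
orientation: [-0.214, -0.091, -0.673, 0.702]
ft_force: [-0.4, -0.3, -0.2]
finger_gap: 0.652
```

```bash
python3 look.py 11
python3 - <<'E'
from h import *
delta(*target(.05,-1.759));delta(*target(.0,-1.759));p,r,s=pose();print(np.round(r.inv().apply(s["moment"]),3))
E
```

```text
t 10.52 p [0.646  0.084  0.1651] q [ 0.168  0.142 -0.331  0.666 -0.074 -1.598] F [-0.41 -0.32 -0.17] M [0.047 0.387 0.033]
t 10.57 shift [-0.2  0.2 -0.7] turn [-0.11  0.05  0.26] norms 0.8 0.3
t 10.57 shift [ 20.9   0.1 -46. ] turn [-0.11  0.05  0.26] norms 50.6 0.3
[-0.041  0.043 -0.366]
```

View pics/w11.png

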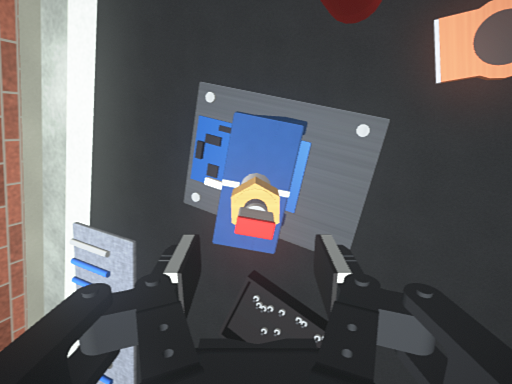

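apply_moves:
  steps:
    - [[5.6,0.1,-11.8],[0,0,0],0.65]
    - [[5.6,0.1,-11.8],[0,0,0],0.65]
    - [[5.6,0.1,-11.8],[0,0,0],0.65]
    - [[0,0,0],[0,0,0],0.65]
    - [[0,0,0],[0,0,0],0.65]

```text
t: 10.98
eef_pos: [0.6624, 0.0843, 0.1293]
orientation: [-0.213, -0.092, -0.673, 0.702]
ft_force: [0.7, -0.8, 0.2]
finger_gap: 0.653
```

```bash
python3 look.py 12
python3 - <<'E'
from h import *
delta(*target(-.028,-1.759))
S=cam("scene"); im=viewer.get_image("scene")
a=cv2.imread("pics/w12.png")[150:340,150:370]; b=im[150:250,210:300,::-1]
o=np.hstack([cv2.resize(a,(460,400),interpolation=2),cv2.resize(b,(330,400),interpolation=2)])
o=np.clip(255*(o/255.)**.7,0,255).astype('uint8'); cv2.imwrite("pics/cmp12.png",o)
E
```

```text
t 10.98 p [0.6624 0.0843 0.1293] q [ 0.164  0.2   -0.355  0.585 -0.072 -1.599] F [ 0.75 -0.81  0.17] M [0.022 0.387 0.002]
t 11.03 shift [ 16.1  -0.3 -36.4] turn [-0.11  0.04  0.26] norms 39.8 0.3
```

View pics/cmp12.png

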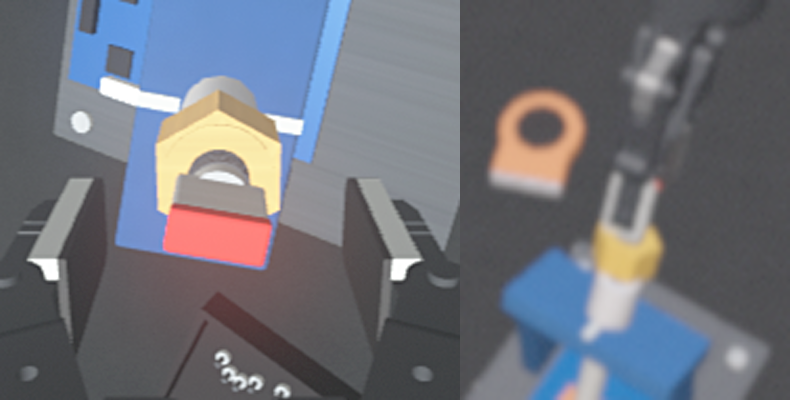

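Pads are level around the head and the nut is about 1.5 mm off to one side. I'll descend the remaining 40 mm with that correction.

apply_moves:
  steps:
    - [[5.8,0,-12],[0,0,0],0.65]
    - [[5.8,0,-12],[0,0,0],0.65]
    - [[5.6,0.1,-11.8],[0,0,0],0.65]
    - [[0,0,0],[0,0,0],0.65]
    - [[0,0,0],[0,0,0],0.65]

```text
t: 11.5
eef_pos: [0.6799, 0.0844, 0.0944]
orientation: [-0.214, -0.091, -0.673, 0.702]
ft_force: [-1.1, -0.1, 0.4]
finger_gap: 0.65
```

```bash
python3 look.py 13
python3 - <<'E'
from h import *
delta(*target(-.028,-1.759))
S=cam("scene"); im=viewer.get_image("scene")
a=cv2.imread("pics/w13.png")[150:340,150:370]; b=im[150:250,210:300,::-1]
o=np.hstack([cv2.resize(a,(460,400),interpolation=2),cv2.resize(b,(330,400),interpolation=2)])
o=np.clip(255*(o/255.)**.7,0,255).astype('uint8'); cv2.imwrite("pics/cmp13.png",o)
E
```

```text
t 11.5 p [0.6799 0.0844 0.0944] q [ 0.159  0.263 -0.37   0.506 -0.07  -1.604] F [-1.09 -0.07  0.38] M [-0.024  0.344 -0.034]
t 11.55 shift [-1.3 -0.5 -1.3] turn [-0.1   0.08  0.21] norms 1.9 0.2
```

View pics/cmp13.png

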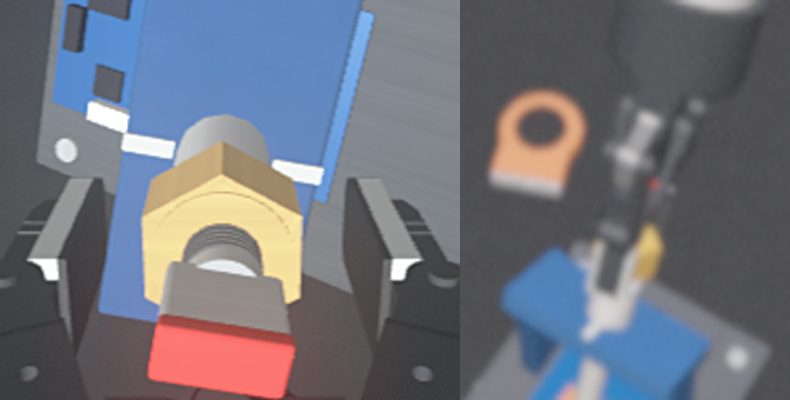

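Fingertips reach past the nut and sit at its sides. Closing on the flats.

apply_moves:
  steps:
    - [[0,0,0],[0,0,0],0.5]
    - [[0,0,0],[0,0,0],0.42]
    - [[0,0,0],[0,0,0],0.35]
    - [[0,0,0],[0,0,0],0.25]
    - [[0,0,0],[0,0,0],0.2]
    - [[0,0,0],[0,0,0],0.2]
    - [[0,0,0],[0,0,0],0.2]
  force: 50

```text
t: 12.18
eef_pos: [0.6803, 0.0845, 0.0949]
orientation: [-0.214, -0.092, -0.673, 0.702]
ft_force: [-4.4, 1.0, 6.9]
finger_gap: 0.363
```

```bash
cat > st.py <<'E'
from h import *
import sys
p,r,s=pose(); Rj=jig(); d=(p-F)@Rj
tx=r.as_matrix()[:,0]; tb=Rj.T@tx
tau=-np.degrees(np.arctan2(-tb[0],tb[1]))
print("t",round(s["t"],2),"boss xyz mm",np.round(d*1000,2),"tau",round(tau,2),"tilt",np.round((Rj.T@r.as_matrix()[:,1])[:2],3),"gapmm",round(s["finger_gap"]*85,1),"q6",round(s["joint_pos"][5],3))
print("boss F",np.round(s["ft_force"]@Rj,2),"boss M",np.round(s["moment"]@Rj,3), "tau6",np.round(s["tau"][5],3))
E
python3 st.py; python3 look.py 14;  python3 - <<'E'
import cv2
a=cv2.imread("pics/w14.png")[150:340,150:370]
cv2.imwrite("pics/w14z.png",cv2.resize(a,None,fx=3,fy=3,interpolation=2))
E
```

```text
t 12.18 boss xyz mm [  1.79   0.49 -27.69] tau -100.56 tilt [0.002 0.   ] gapmm 30.9 q6 -1.605
boss F [-1.05  0.97  8.14] boss M [-0.006  0.624 -0.033] tau6 0.029
t 12.18 p [0.6803 0.0845 0.0949] q [ 0.159  0.263 -0.37   0.505 -0.07  -1.605] F [-4.38  1.    6.93] M [ 0.013  0.624 -0.032]
```

View pics/w14z.png

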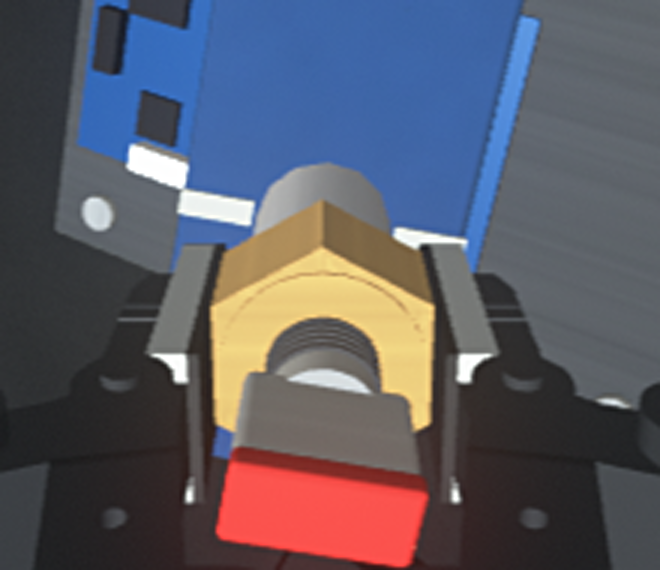

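Good grasp (31 mm opening, small forces). Running the nut down clockwise, with the tool following the 8 mm pitch.

apply_moves:
  steps:
    - [[0.06,0,-0.13],[2.75,-0.02,-5.89],0.2]
    - [[0.06,0,-0.13],[2.75,-0.02,-5.89],0.2]
    - [[0.06,0,-0.13],[2.75,-0.02,-5.89],0.2]
    - [[0.06,0,-0.13],[2.75,-0.02,-5.89],0.2]
    - [[0.06,0,-0.13],[2.75,-0.02,-5.89],0.2]
    - [[0.06,0,-0.13],[2.75,-0.02,-5.89],0.2]
    - [[0.06,0,-0.13],[2.75,-0.02,-5.89],0.2]
    - [[0.06,0,-0.13],[2.75,-0.02,-5.89],0.2]

```text
t: 12.9
eef_pos: [0.6812, 0.0844, 0.0941]
orientation: [-0.104, 0.392, 0.698, -0.59]
ft_force: [-0.5, -0.6, 5.7]
finger_gap: 0.366
```

```bash
python3 st.py
```

```text
t 12.9 boss xyz mm [  2.3    0.37 -28.76] tau -48.23 tilt [ 0.002 -0.001] gapmm 31.1 q6 -0.692
boss F [ 2.01 -0.55  5.37] boss M [-0.327  0.024  0.065] tau6 -3.55
```

apply_moves:
  steps:
    - [[0.06,0,-0.13],[2.75,-0.02,-5.89],0.2]
    - [[0.06,0,-0.13],[2.75,-0.02,-5.89],0.2]
    - [[0.06,0,-0.13],[2.75,-0.02,-5.89],0.2]
    - [[0.06,0,-0.13],[2.75,-0.02,-5.89],0.2]
    - [[0.06,0,-0.13],[2.75,-0.02,-5.89],0.2]
    - [[0.06,0,-0.13],[2.75,-0.02,-5.89],0.2]
    - [[0.06,0,-0.13],[2.75,-0.02,-5.89],0.2]
    - [[0.06,0,-0.13],[2.75,-0.02,-5.89],0.2]

```text
t: 13.57
eef_pos: [0.6819, 0.0839, 0.0931]
orientation: [-0.4, 0.612, 0.581, -0.358]
ft_force: [-0.8, -5.1, 6.0]
finger_gap: 0.365
```

```bash
python3 st.py; python3 look.py 15;  python3 - <<'E'
import cv2
a=cv2.imread("pics/w15.png")[150:340,150:370]
cv2.imwrite("pics/w15z.png",cv2.resize(a,None,fx=3,fy=3,interpolation=2))
E
```

```text
t 13.57 boss xyz mm [  2.44  -0.12 -29.92] tau 3.79 tilt [ 0.002 -0.002] gapmm 31.0 q6 0.216
boss F [ 1.85 -5.15  5.79] boss M [-0.941 -0.166  0.109] tau6 -3.549
t 13.57 p [0.6819 0.0839 0.0931] q [ 0.158  0.267 -0.37   0.501 -0.071  0.216] F [-0.8  -5.14  6.03] M [-0.9   -0.16  -0.299]
```

View pics/w15z.png

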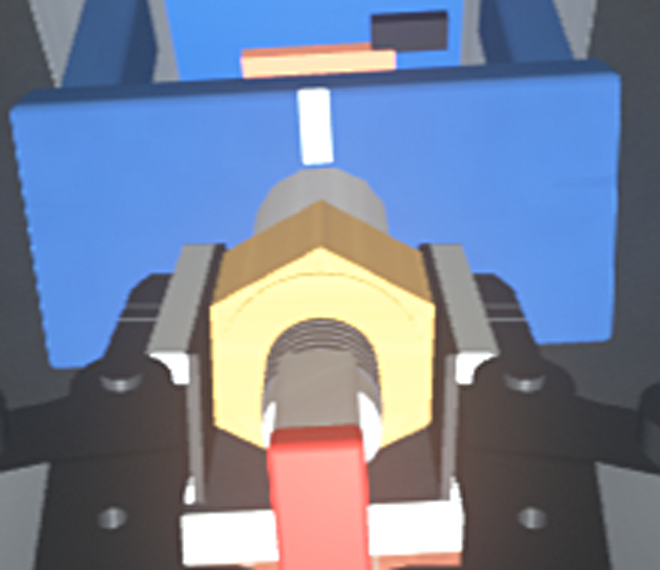

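apply_moves:
  steps:
    - [[0.02,0.05,-0.05],[1.06,-0.01,-2.27],0.2]
    - [[0.02,0.05,-0.05],[1.06,-0.01,-2.27],0.2]
    - [[0.02,0.05,-0.05],[1.06,-0.01,-2.27],0.2]
    - [[0.02,0.05,-0.05],[1.06,-0.01,-2.27],0.2]

```text
t: 13.95
eef_pos: [0.682, 0.0838, 0.0929]
orientation: [-0.448, 0.64, 0.545, -0.304]
ft_force: [0.1, -5.8, 6.9]
finger_gap: 0.362
```

```bash
python3 st.py
```

```text
t 13.95 boss xyz mm [  2.46  -0.19 -30.11] tau 13.62 tilt [ 0.003 -0.002] gapmm 30.8 q6 0.388
boss F [ 3.06 -5.77  6.14] boss M [-1.338 -0.096 -0.029] tau6 -1.337
```

apply_moves:
  steps:
    - [[0.02,0.05,-0.05],[1.06,-0.01,-2.27],0.2]
    - [[0.02,0.05,-0.05],[1.06,-0.01,-2.27],0.2]
    - [[0.02,0.05,-0.05],[1.06,-0.01,-2.27],0.2]
    - [[0.02,0.05,-0.05],[1.06,-0.01,-2.27],0.2]

```text
t: 14.28
eef_pos: [0.682, 0.0837, 0.0927]
orientation: [-0.494, 0.665, 0.504, -0.247]
ft_force: [-0.6, -8.9, 5.9]
finger_gap: 0.362
```

```bash
python3 st.py
```

```text
t 14.28 boss xyz mm [  2.39  -0.32 -30.37] tau 23.65 tilt [ 0.003 -0.003] gapmm 30.7 q6 0.563
boss F [ 1.97 -8.86  5.62] boss M [-1.683 -0.029  0.027] tau6 -1.336
```

apply_moves:
  steps:
    - [[-0.1,-0.25,-0.05],[1.06,-0.01,-2.27],0.2]
    - [[-0.1,-0.25,-0.05],[1.06,-0.01,-2.27],0.2]
    - [[-0.1,-0.25,-0.05],[1.06,-0.01,-2.27],0.2]
    - [[0,-0.25,-0.05],[1.06,-0.01,-2.27],0.2]

```text
t: 14.62
eef_pos: [0.682, 0.0835, 0.0926]
orientation: [-0.536, 0.683, 0.459, -0.188]
ft_force: [2.8, -1.2, 3.5]
finger_gap: 0.365
```

```bash
python3 st.py
```

```text
t 14.62 boss xyz mm [  2.32  -0.49 -30.42] tau 33.66 tilt [ 0.003 -0.001] gapmm 31.1 q6 0.736
boss F [ 4.06 -1.16  1.97] boss M [-0.306 -0.402  0.046] tau6 -1.32
```

apply_moves:
  steps:
    - [[0.02,-0.05,-0.05],[1.06,-0.01,-2.27],0.2]
    - [[0.02,-0.05,-0.05],[1.06,-0.01,-2.27],0.2]
    - [[0.02,-0.05,-0.05],[1.06,-0.01,-2.27],0.2]
    - [[0.02,-0.05,-0.05],[1.06,-0.01,-2.27],0.2]

```text
t: 14.95
eef_pos: [0.682, 0.0834, 0.0924]
orientation: [-0.574, 0.697, 0.411, -0.128]
ft_force: [2.0, -1.0, 3.6]
finger_gap: 0.364
```

```bash
python3 st.py
```

```text
t 14.95 boss xyz mm [  2.26  -0.57 -30.65] tau 43.66 tilt [ 0.003 -0.001] gapmm 31.0 q6 0.911
boss F [ 3.29 -1.01  2.39] boss M [-0.339 -0.381  0.074] tau6 -1.331
```

apply_moves:
  steps:
    - [[-0.03,-0.05,-0.07],[1.06,-0.01,-2.27],0.2]
    - [[-0.03,-0.05,-0.07],[1.06,-0.01,-2.27],0.2]
    - [[-0.03,-0.05,-0.07],[1.06,-0.01,-2.27],0.2]
    - [[-0.03,-0.05,-0.07],[1.06,-0.01,-2.27],0.2]

```text
t: 15.28
eef_pos: [0.682, 0.0833, 0.0922]
orientation: [-0.608, 0.705, 0.359, -0.066]
ft_force: [4.0, -1.0, 3.4]
finger_gap: 0.365
```

```bash
python3 st.py
```

```text
t 15.28 boss xyz mm [  2.19  -0.66 -30.81] tau 53.69 tilt [ 0.003 -0.001] gapmm 31.1 q6 1.085
boss F [ 5.03 -0.92  1.39] boss M [-0.249 -0.522  0.057] tau6 -1.332
```

apply_moves:
  steps:
    - [[-0.03,-0.05,-0.07],[1.06,-0.01,-2.27],0.2]
    - [[-0.03,-0.05,-0.07],[1.06,-0.01,-2.27],0.2]
    - [[-0.03,-0.05,-0.07],[1.06,-0.01,-2.27],0.2]
    - [[-0.03,-0.05,-0.07],[1.06,-0.01,-2.27],0.2]

```text
t: 15.62
eef_pos: [0.682, 0.0833, 0.092]
orientation: [-0.637, 0.708, 0.305, -0.004]
ft_force: [3.9, -0.1, 3.1]
finger_gap: 0.364
```

```bash
python3 st.py; python3 look.py 16;  python3 - <<'E'
import cv2
from h import *
a=cv2.imread("pics/w16.png")[150:340,150:330];im=viewer.get_image("scene")[180:240,225:285,::-1]
cv2.imwrite("pics/w16z.png",np.hstack([cv2.resize(a,None,fx=2.4,fy=2.4,interpolation=2),cv2.resize(im,(340,456),interpolation=2)]))
E
```

```text
t 15.62 boss xyz mm [  2.09  -0.69 -31.01] tau 63.7 tilt [ 0.004 -0.001] gapmm 30.9 q6 1.26
boss F [ 4.81 -0.09  1.12] boss M [-0.076 -0.604  0.108] tau6 -1.332
t 15.62 p [0.682  0.0833 0.092 ] q [ 0.157  0.267 -0.374  0.495 -0.07   1.26 ] F [ 3.88 -0.11  3.05] M [-0.119 -0.603  0.066]
```

View pics/w16z.png

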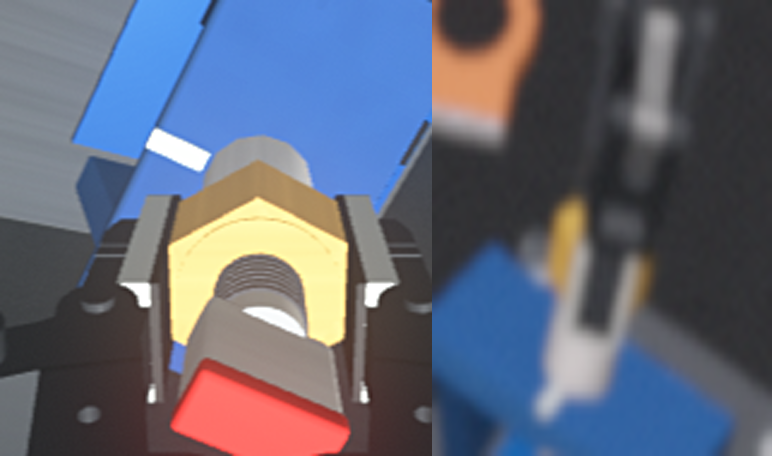

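apply_moves:
  steps:
    - [[-0.05,-0.03,-0.09],[1.06,-0.01,-2.27],0.2]
    - [[-0.05,-0.03,-0.09],[1.06,-0.01,-2.27],0.2]
    - [[-0.05,-0.03,-0.09],[1.06,-0.01,-2.27],0.2]

```text
t: 15.97
eef_pos: [0.682, 0.0832, 0.0918]
orientation: [-0.655, 0.707, 0.263, 0.041]
ft_force: [6.7, 0.4, 4.5]
finger_gap: 0.367
```

```bash
python3 st.py
```

```text
t 15.97 boss xyz mm [  1.97  -0.75 -31.19] tau 71.12 tilt [ 0.004 -0.001] gapmm 31.2 q6 1.389
boss F [7.99 0.42 1.26] boss M [-0.03  -1.15   0.036] tau6 -1.362
```

apply_moves:
  steps:
    - [[-0.05,-0.03,-0.09],[1.06,-0.01,-2.27],0.2]
    - [[-0.05,-0.03,-0.09],[1.06,-0.01,-2.27],0.2]
    - [[-0.05,-0.03,-0.09],[1.06,-0.01,-2.27],0.2]

```text
t: 16.22
eef_pos: [0.682, 0.0832, 0.0916]
orientation: [-0.671, 0.703, 0.22, 0.088]
ft_force: [7.5, 1.2, 4.7]
finger_gap: 0.364
```

```bash
python3 st.py
```

```text
t 16.22 boss xyz mm [  1.92  -0.76 -31.32] tau 78.64 tilt [ 0.004 -0.   ] gapmm 30.9 q6 1.521
boss F [8.79 1.22 1.08] boss M [ 0.01  -1.231  0.012] tau6 -1.335
```

apply_moves:
  steps:
    - [[0.3,0,0.07],[1.06,-0.01,-2.27],0.2]
    - [[0.3,0,0.07],[1.06,-0.01,-2.27],0.2]
    - [[0.2,0,0.04],[1.06,-0.01,-2.27],0.2]

```text
t: 16.47
eef_pos: [0.6821, 0.0832, 0.0913]
orientation: [-0.684, 0.696, 0.175, 0.133]
ft_force: [1.0, 0.5, 4.5]
finger_gap: 0.366
```

```bash
python3 st.py
```

```text
t 16.47 boss xyz mm [  1.89  -0.76 -31.63] tau 86.15 tilt [ 0.003 -0.001] gapmm 31.1 q6 1.652
boss F [2.82 0.47 3.6 ] boss M [ 0.044 -0.265  0.09 ] tau6 -1.337
```

apply_moves:
  steps:
    - [[0,0,-0.06],[1.06,-0.01,-2.27],0.2]
    - [[0,0,-0.06],[1.06,-0.01,-2.27],0.2]

```text
t: 16.63
eef_pos: [0.6821, 0.0832, 0.0912]
orientation: [0.691, -0.689, -0.145, -0.163]
ft_force: [2.5, 1.7, 5.0]
finger_gap: 0.37
```

```bash
python3 st.py
```

```text
t 16.63 boss xyz mm [  1.81  -0.78 -31.77] tau 91.16 tilt [ 0.003 -0.001] gapmm 31.4 q6 1.739
boss F [4.36 1.69 3.47] boss M [ 0.056 -0.452  0.176] tau6 -1.232
```

apply_moves:
  steps:
    - [[0,0,-0.06],[1.06,-0.01,-2.27],0.2]

```text
t: 16.72
eef_pos: [0.682, 0.0832, 0.0911]
orientation: [0.694, -0.686, -0.13, -0.178]
ft_force: [1.4, 0.7, 6.1]
finger_gap: 0.363
```

```bash
python3 st.py
```

```text
t 16.72 boss xyz mm [  1.76  -0.76 -31.8 ] tau 93.65 tilt [ 0.003 -0.001] gapmm 30.9 q6 1.783
boss F [3.84 0.71 4.95] boss M [ 0.04  -0.434  0.159] tau6 -1.156
```

apply_moves:
  steps:
    - [[0,0,-0.06],[1.06,-0.01,-2.27],0.2]

```text
t: 16.8
eef_pos: [0.682, 0.0833, 0.0911]
orientation: [0.697, -0.681, -0.114, -0.193]
ft_force: [1.2, -0.7, 6.5]
finger_gap: 0.364
```

```bash
python3 st.py
```

```text
t 16.8 boss xyz mm [  1.74  -0.73 -31.82] tau 96.16 tilt [ 0.003 -0.001] gapmm 30.9 q6 1.826
boss F [ 3.82 -0.72  5.36] boss M [ 0.053 -0.359  0.269] tau6 -1.148
```

Torque rose as the tool passed about 89–91°, in both the wrist moment and the joint-6 torque, so that is first contact. Continuing towards about 20° past it.

apply_moves:
  steps:
    - [[0,0,-0.04],[1.06,-0.01,-2.27],0.2]

```text
t: 16.88
eef_pos: [0.682, 0.0833, 0.0911]
orientation: [0.699, -0.677, -0.099, -0.208]
ft_force: [0.7, 0.3, 6.7]
finger_gap: 0.364
```

```bash
python3 st.py
```

```text
t 16.88 boss xyz mm [  1.76  -0.71 -31.81] tau 98.66 tilt [ 0.003 -0.001] gapmm 30.9 q6 1.87
boss F [3.42 0.33 5.75] boss M [ 0.044 -0.312  0.207] tau6 -1.132
```

apply_moves:
  steps:
    - [[0,0,-0.04],[1.06,-0.01,-2.27],0.2]

```text
t: 16.97
eef_pos: [0.682, 0.0832, 0.091]
orientation: [0.701, -0.672, -0.084, -0.223]
ft_force: [1.4, -0.7, 7.8]
finger_gap: 0.362
```

```bash
python3 st.py
```

```text
t 16.97 boss xyz mm [  1.71  -0.77 -31.86] tau 101.16 tilt [ 0.003 -0.001] gapmm 30.8 q6 1.914
boss F [ 4.52 -0.71  6.44] boss M [ 0.043 -0.244  0.25 ] tau6 -1.115
```

apply_moves:
  steps:
    - [[0,0,-0.04],[1.06,-0.01,-2.27],0.2]

```text
t: 17.05
eef_pos: [0.682, 0.0833, 0.091]
orientation: [0.702, -0.667, -0.069, -0.238]
ft_force: [-0.3, 0.1, 7.3]
finger_gap: 0.361
```

```bash
python3 st.py
```

```text
t 17.05 boss xyz mm [  1.69  -0.74 -31.87] tau 103.67 tilt [ 0.003 -0.001] gapmm 30.7 q6 1.958
boss F [2.84 0.1  6.72] boss M [-0.006 -0.208  0.279] tau6 -1.098
```

apply_moves:
  steps:
    - [[0,0,-0.04],[1.06,-0.01,-2.27],0.2]
    - [[0,0,-0.04],[1.06,-0.01,-2.27],0.2]
    - [[0,0,-0.02],[0.42,0,-0.9],0.2]

```text
t: 17.3
eef_pos: [0.682, 0.0833, 0.0909]
orientation: [0.705, -0.654, -0.031, -0.272]
ft_force: [-1.6, 0.2, 8.6]
finger_gap: 0.366
```

```bash
python3 st.py
```

```text
t 17.3 boss xyz mm [  1.63  -0.74 -31.94] tau 109.7 tilt [ 0.003 -0.001] gapmm 31.1 q6 2.063
boss F [2.16 0.15 8.49] boss M [ 0.008 -0.158  0.296] tau6 0.532
```

apply_moves:
  steps:
    - [[0,0,0],[0,0,0],0.2]
    - [[0,0,0],[0,0,0],0.2]
    - [[0,0,0],[0,0,0],0.2]

```text
t: 17.55
eef_pos: [0.682, 0.0833, 0.091]
orientation: [0.705, -0.654, -0.032, -0.272]
ft_force: [0.5, 0.3, 7.8]
finger_gap: 0.366
```

```bash
python3 st.py; python3 look.py 17;  python3 - <<'E'
import cv2
a=cv2.imread("pics/w17.png")[130:340,140:370]
cv2.imwrite("pics/w17z.png",cv2.resize(a,None,fx=2.8,fy=2.8,interpolation=2))
E
```

```text
t 17.55 boss xyz mm [  1.64  -0.72 -31.9 ] tau 109.56 tilt [ 0.003 -0.001] gapmm 31.1 q6 2.06
boss F [3.7  0.34 6.86] boss M [ 0.117 -0.186  0.113] tau6 0.202
t 17.55 p [0.682  0.0833 0.091 ] q [ 0.157  0.268 -0.374  0.494 -0.07   2.06 ] F [0.45 0.34 7.78] M [ 0.057 -0.186  0.152]
```

View pics/w17z.png

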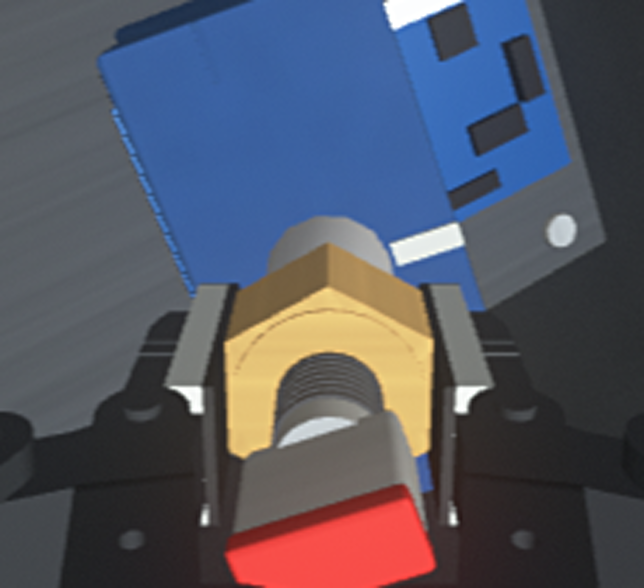

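The static push-back (about 0.11–0.2 N m) is roughly what 20° predicts (0.14). Now I release and back out along the axis.

apply_moves:
  steps:
    - [[0,0,0],[0,0,0],0.45]
    - [[0,0,0],[0,0,0],0.6]
    - [[0,0,0],[0,0,0],0.65]
    - [[0,0,0],[0,0,0],0.65]
    - [[0,0,0],[0,0,0],0.65]

```text
t: 18.02
eef_pos: [0.681, 0.0831, 0.0896]
orientation: [0.705, -0.655, -0.031, -0.271]
ft_force: [-0.3, -0.4, -0.5]
finger_gap: 0.65
```

```bash
python3 st.py
```

```text
t 18.02 boss xyz mm [  0.19  -0.95 -32.78] tau 109.64 tilt [ 0.001 -0.001] gapmm 55.3 q6 2.062
boss F [-0.51 -0.44 -0.32] boss M [-0.066  0.426  0.016] tau6 -0.013
```

apply_moves:
  steps:
    - [[-5.6,0,12],[0,0,0],0.65]
    - [[-5.6,0,12],[0,0,0],0.65]
    - [[-5.6,0,12],[0,0,0],0.65]
    - [[-5.6,0,12],[0,0,0],0.65]
    - [[-5.6,0,12],[0,0,0],0.65]
    - [[-5.6,0,12],[0,0,0],0.65]
    - [[-5.6,0,12],[0,0,0],0.65]
    - [[0,0,0],[0,0,0],0.65]

```text
t: 18.68
eef_pos: [0.6425, 0.0833, 0.1765]
orientation: [0.705, -0.654, -0.032, -0.272]
ft_force: [0.5, -0.3, 0.7]
finger_gap: 0.647
```

```bash
python3 st.py; python3 look.py 18;  python3 - <<'E'
import cv2
a=cv2.imread("pics/w18.png")[110:270,180:340]
cv2.imwrite("pics/w18z.png",cv2.resize(a,None,fx=3.7,fy=3.7,interpolation=2))
E
```

```text
t 18.68 boss xyz mm [ 1.99 -1.   62.26] tau 109.65 tilt [ 0.004 -0.001] gapmm 55.0 q6 2.073
boss F [ 0.74 -0.27  0.46] boss M [-0.026  0.366  0.016] tau6 0.05
t 18.68 p [0.6425 0.0833 0.1765] q [ 0.169  0.126 -0.323  0.688 -0.075  2.073] F [ 0.48 -0.27  0.73] M [-0.027  0.366  0.004]
```

View pics/w18z.png

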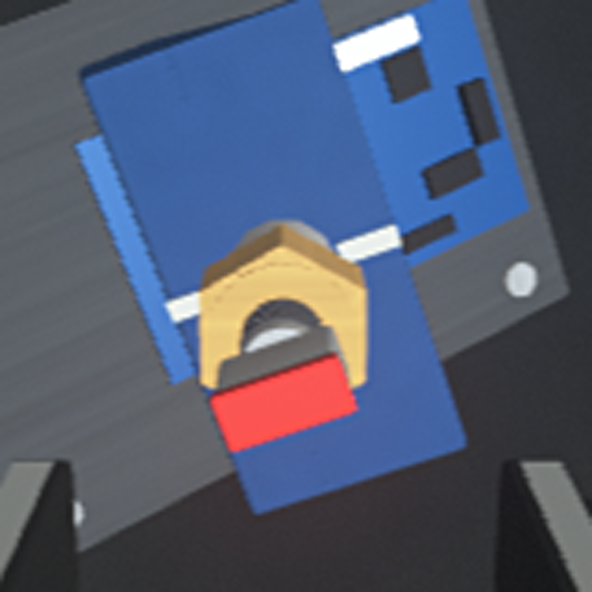

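Run:
```python
from h import *
from scipy.optimize import least_squares
C=wcam(18); cv=lambda L:np.array([180,110])+(np.array(L)+.5)/3.7-.5
on=cv([(281,250),(366,292),(365,385),(203,385),(202,295)]); ob=cv([(210,398),(337,357),(357,408),(232,452)]); od=cv([(183,308),(369,244)])
Rj=jig()
def res(v):
    F0=F+np.r_[v[0],v[1],0]@Rj.T
    k=np.radians(30+60*np.arange(6))-v[3]
    N=proj(C,F0+np.c_[.018475*np.cos(k),.018475*np.sin(k),np.full(6,v[2]+.009)]@Rj.T)
    b=np.array([(-11,5),(-11,-5),(11,-5),(11,5)])*1e-3; c,s=np.cos(-v[4]),np.sin(-v[4]); b=b@np.array([[c,s],[-s,c]])
    B=proj(C,F0+np.c_[b,np.full(4,.056)]@Rj.T)
    m=lambda P,o:(P[np.linalg.norm(P[:,None]-o[None],axis=2).argmin(0)]-o).ravel()
    return np.r_[m(N,on),m(B,ob)]
for na in (-.2,.1,.35,.6):
  s=least_squares(res,[0,0,.012,na,0],x_scale=[.01,.01,.01,.2,.2]);print(np.round(s.x,4),round(s.cost,2))
for px in od:
    o,d=ray(C,px); o=Rj.T@(o-F); d=Rj.T@d; print("dash",np.round((o+d*((-.026-o[2])/d[2]))*1000,2))
print("expected nut angle mod60:", (-.1883+np.radians(109.65+100.56))%(np.pi/3))
```

```text
[-6.000e-04 -1.000e-04 -6.200e-03 -2.815e-01 -6.300e-03] 196.52
[ 3.00e-04 -5.00e-04  1.40e-02  3.31e-01 -5.90e-03] 1.31
[ 3.00e-04 -5.00e-04  1.40e-02  3.31e-01 -5.90e-03] 1.31
[ 3.00e-04 -5.00e-04  1.40e-02  3.31e-01 -5.90e-03] 1.31
dash [-24.8   -0.79 -26.  ]
dash [ 21.22  -0.77 -26.  ]
expected nut angle mod60: 0.3389639670274873
```

Blade at -0.006 rad from the index line. Nut orientation is within 0.5° of the commanded turn, so it didn't slip in the grip. A last look at the bystanders, then I hand in.

apply_moves:
  steps:
    - [[-10,0,22],[0,0,0],0.65]
    - [[-10,0,22],[0,0,0],0.65]
    - [[0,0,0],[0,0,0],0.65]
    - [[0,0,0],[0,0,0],0.65]

```text
t: 19.07
eef_pos: [0.6226, 0.0832, 0.2183]
orientation: [0.705, -0.654, -0.032, -0.272]
ft_force: [-0.1, 0.1, -0.6]
finger_gap: 0.65
```

Run:
```python
from h import *
im=viewer.get_image("scene"); a=cv2.imread("pics/scene0.png")
o=np.hstack([cv2.resize(x[150:320,160:390],None,fx=1.7,fy=2,interpolation=2) for x in (a,im[:,:,::-1])]); cv2.imwrite("pics/fin.png",o)
```

```text
(no output)
```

View pics/fin.png

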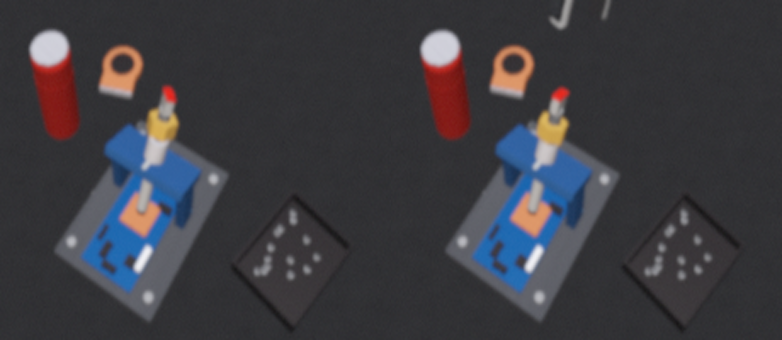

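The can, fan and tray are in the same pixels as before, the nut sits visibly lower, and the arm is clear.

```bash
python3 -c "
from rig import ticket
print(ticket.sign_off())"
```

```text
the job is handed in; nothing more can be done
None
```

The job is done and handed in at about 19 s: the blade is in line with the index line, and the nut is seated and nipped up by about 20°.

- **Blade:** I turned it about 40° clockwise from -0.706 rad. The last view fits it at about -0.006 rad from the white line, and the setting held while I ran the nut.
- **Nut:** I gripped it once by its flats and ran it clockwise about 210° in total. Torque stepped up at a tool angle of about 89–91°, which I took as first contact, and I stopped at 109.6°, about 20° past. The torque then rose at about 0.39 N m per rad, matching the lock washer. The final flat angle is within 0.5° of the commanded turn, so it did not slip in the grip.
- **Surroundings:** the can, fan and tray show at the same pixels as at the start. I saw no force reading over about 12 N, and the arm was clear of everything at hand-in.

**Checks that disagreed:**
- The actual fingertips were about 28 mm behind the reported TCP. The first trial close therefore shut on air above the blade, and I corrected for it afterwards.
- The last single-view fit put the nut centre 14.0 mm above the boss face, not 12 mm. The torque step, the 4.2 mm the tool descended and the total turn all say it is seated, so I put this down to the fit's height error.
- The held-still torque readings were noisy, at about 0.11 and 0.20 N m against 0.14 expected. The 20° rests on the contact angle, which I trust to about ±2–3°.

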